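# Flow cell out of its foam, window up

## Robot

A 6-joint arm with a two-finger parallel gripper is mounted at the origin on the work surface. World frame = base frame: x ahead of the robot, y to its left, z up, the work surface at z = 0. Lengths are in m, angles in rad, forces in N, time in s.
With the tool pointing down it reaches from about 0.375 to 0.975 m from the base axis. Payload 3.8 kg.
Tool frame: the origin (TCP) lies at the very end of the fingers, on their centre line; the grasp point (between the pads) lies 19 mm behind it (bot.grip_depth is the distance from the TCP to the grasp point, in m); z points along the fingers, y is the direction in which the jaws open and shut (so a half turn about z gives the same grasp; the last joint's range is limited). The gripper opens to 85 mm and grips with 20 to 120 N. Pads are 22 mm wide; open, the fingers measure 114 mm over their backs; the gripper's body (76 mm by 85 mm) begins 54 mm behind the grasp point. The pads swing forward as they close: fully open they stand 13 mm farther back than shut.
Start: joints at [1.253, 0.264, 1.604, -0, 1.274, -0.037], TCP at [0.187, 0.649, 0.231] pointing down, gripper open.
Joint ranges: [-2.63, 2.63], [-0.94, 2.18], [0.31, 2.57], [-1.31, 4.45], [0, 2.66], [-2.55, 2.55]. Speed limits (rad/s): [2.57, 2.57, 3.14, 3.14, 3.14, 3.14].

## Interface

Orientations are given as a rotation vector (axis times angle).
In Python, from workcell import bot, cams, job gives the robot as it stands.
- The arm moves only by the tool apply_moves, never from a script. Its argument "targets" is a list of rows, each an object of numbers: "dx", "dy", "dz": the shift along the tool's x, y, z in units of 30 mm (1.0 is 30 mm); "wx", "wy", "wz": the turn, a rotation vector about the tool's x, y, z in units of 6 degrees (1.0 is 6 degrees); "jaw": the opening, from 0 (shut) to 1 (fully open). In form: [{"dx": .., "dy": .., "dz": .., "wx": .., "wy": .., "wz": .., "jaw": ..}, ...]. A call has 1 to 5 rows; each row shifts and turns the commanded pose from where the row before left it, along the tool's axes as they then stand; what a row does not reach is not made up. A row lasts 1/10 s, in which the tool goes at most 50 mm and 8.59 degrees, less where a joint would pass 70% of its speed; a pose out of reach is approached as far as the arm can. A call is refused whole if a number of a shift passes 1 or a number of a turn 1, either way. A call with a gripper value outside its range is refused whole. The fingers move at their own pace and stop on an object; "newtons" is the grip in N (left out, the last holds). Time passes only in rows, so rows that do not move let the fingers close. It gives the time, the measured TCP pose, the force and the opening at its end, in the units of the state.
- bot.read_state(): the state, without advancing time (a new reading comes with each control period).
- cams.read_camera(name): name is "side" or "top"; returns a dict with "color" (480x640x3 uint8, red, green, blue), "range_z" (480x640 float32, m along the optical axis (not along the pixel's ray), 0 where there is no reading), "fx", "fy", "cx", "cy" (pixels), "eye" and "rotation" of the camera in the world. Camera axes: x right, y down, z forward; pixel columns grow to the right and rows downward; lengths in m; the calibration is good to about 2 mm. A picture is of the moment at which its call begins.
- job.finish_job(): hands the job in, once; it reports no verdict.
The state is a dict: "time": time; "q": joint angles; "joint_vel": joint speeds; "joint_torque": joint torques, N m; "tool_pos": TCP position; "tcp_rot": TCP orientation; "wrist_force": force on the tool from outside, world axes, zero at the start; "torque": the same for the moment, N m; "width": opening from 0.0 (shut) to 1.0 (fully open).
Only numpy, scipy, OpenCV 4.12 (cv2) and the standard library are available. Lean on these libraries where they do the work, as an engineer would, in place of code of your own. Each camera call takes 0.05 s, during which the arm holds its last target.

## Task

The detector flow cell (the module with the plain flat back) lies window down in the foam of the service case. First lift its port end, the one between the finger notches, while its other end is still down in the cutout; then take it out, turn it over and leave it lying window up on the bench mat, without dropping it. Leave the finned lamp module in its cutout.

Things in the scene. Friction and masses are not known exactly. Their poses are not given: they have to be found in the camera images.
- cell: Flow cell, in either cutout: plain alloy block 70 (x) x 40 (y) x 30 (z) mm, ~0.15 kg, flat back with 4 small screw heads, round flush window in the opposite face, 2 dark ports in one end. Origin: centre of the window face. z: window to back (up at the start, down when window up); -x: port end; +x: heel end. Stands stably on its heel end; a push high on the window side then tips it onto its back.
- heel (a point): Middle of the flow cell's lower edge at its heel end (window side): 35 mm from the cell's origin along its +x.
- lamp: Lamp module: same block, 70 x 40 x 30 mm, with five cooling fins 8 mm high on its back (38 mm in all). Same axes as the flow cell. It lies in the other cutout and must stay there.
- foam: Service case, fixed: firm foam 130 (x) x 270 (y) x 40 mm in a shell 138 x 278 x 42. Origin: centre of underside; z up, -x roughly to the right seen from the robot. Two cutouts 74 x 44 mm (2 mm clearance) at x 0, y +65 and -65, floor at z 22: blocks stand 12 mm proud. At both sides of each, from x -42 to +14, finger notches, floor at z 12, reach 36 mm out from the block.
- mat: Bench mat, fixed: flat grey-green non-slip mat 200 (x) x 240 (y) x 4 (z) mm. Origin: centre of its underside on the bench; top at z = 4 mm.

How it is judged:
By the outcome, as a careful person would: the job done as asked, in the order asked, and still so for the second after the job is handed in, with the robot touching nothing.
It also fails if it takes over 58 s, if anything falls off the work surface, if the arm or the gripper's body presses on something with over 40 N, if the wrist force passes 120 N, or if a joint passes its speed limit or range.

## Working session

There is one attempt and no reset: what is moved stays moved. The work goes in short steps, Python scripts to look and compute and a tool call to move; the robot and the scene stay as the last step left them, time stands still between calls to the robot, and variables do not carry over. Pictures are saved under pics/ and viewed, and the job is handed in when it is done.

Besides the shell and the picture viewer there is one more tool, called after ">>>" as name([rows], argument=value, ...), one row to a line, values as JSON. apply_moves: Moves the arm, as the interface text tells. Its arguments: {"type":"object","properties":{"targets":{"type":"array"},"newtons":{"type":"number"}},"required":["targets"]}

```bash
ls; mkdir -p pics
python3 - <<'E'
from workcell import bot,cams,job
import cv2,numpy as np
for n in("top","side"):
    c=cams.read_camera(n); cv2.imwrite(f"pics/{n}0.png",c["color"][:,:,::-1])
    np.savez(f"{n}0.npz",**c)
    print(n,c["fx"],c["fy"],c["cx"],c["cy"],c["eye"],np.array(c["rotation"]).round(3).tolist(), (c["range_z"]>0).mean())
print(bot.read_state(),bot.grip_depth)
E
```

```text
pics
top 444.65252352908254 444.65252352908254 317.94941001353055 244.04545534307158 [0.52729537 0.01507878 0.8170357 ] [-2.188, 2.183, -0.128] 0.9959830729166667
side 558.4809631140612 558.4809631140612 325.7207545489091 241.74800246299228 [ 0.2460487  -0.50459023  0.67869361] [-2.286, 0.681, -0.297] 0.9958821614583333
{'time': 0.1, 'q': array([ 1.25313465e+00,  2.64681988e-01,  1.60522791e+00,  7.41683675e-06,
        1.27372516e+00, -3.68667333e-02]), 'joint_vel': array([-0.00017107, -0.00066116, -0.00218205,  0.00131277, -0.00103599,
       -0.00026777]), 'joint_torque': array([ 6.59792804e-04, -5.16708219e+01, -3.68589807e+01, -9.66662355e-05,
        6.30727125e-03, -1.83795464e-05]), 'tool_pos': array([0.18682639, 0.64794035, 0.23008887]), 'tcp_rot': array([-0.43957586, -3.11031524,  0.0031556 ]), 'wrist_force': array([-0.67414817,  0.09484385, -0.39199121]), 'torque': array([ 0.00456175,  0.03956693, -0.09241029]), 'width': 1.002596936931635} 0.0187
```

View pics/top0.png

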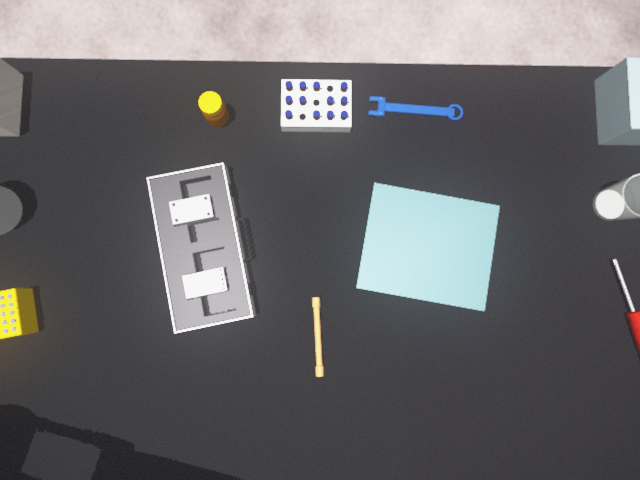

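View pics/side0.png

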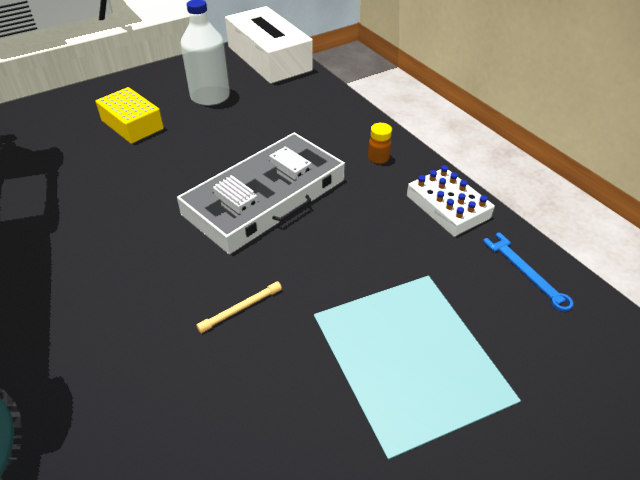

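The top view shows the flow cell (flat back) at about (191,210), and the finned lamp at about (205,283). The case is centred near (200,248) and the mat near (428,247). The notches are on the right-hand (port) part of each cutout.

```bash
cat > h.py <<'E'
import numpy as np,cv2
from scipy.spatial.transform import Rotation as R
def load(n): 
    return dict(np.load(n))
def ray(c,uv,z):
    uv=np.atleast_2d(uv).astype(float)
    d=np.c_[(uv[:,0]-c["cx"])/c["fx"],(uv[:,1]-c["cy"])/c["fy"],np.ones(len(uv))]
    d=R.from_rotvec(c["rotation"]).apply(d); e=c["eye"]
    return e+d*((z-e[2])/d[:,2])[:,None]
def cloud(c):
    v,u=np.mgrid[0:480,0:640]; z=c["range_z"]
    p=np.stack([(u-c["cx"])/c["fx"]*z,(v-c["cy"])/c["fy"]*z,z],-1)
    return R.from_rotvec(c["rotation"]).apply(p.reshape(-1,3)).reshape(480,640,3)+c["eye"]
def rect(P):
    r=cv2.minAreaRect((P[:,:2]*1000).astype(np.float32)); return r
E
python3 - <<'E'
from h import *
c=load("top0.npz"); im=c["color"]
P=cloud(c)
hsv=cv2.cvtColor(im,cv2.COLOR_RGB2HSV)
def big(m,roi):
    mm=np.zeros_like(m,np.uint8);x0,y0,x1,y1=roi;mm[y0:y1,x0:x1]=m[y0:y1,x0:x1]
    cs,_=cv2.findContours(mm,cv2.RETR_EXTERNAL,cv2.CHAIN_APPROX_NONE);return max(cs,key=cv2.contourArea)[:,0]
def rep(n,ct,z):
    q=ray(c,ct,z); r=rect(q); print(n,r, "corners",cv2.boxPoints(r).round(1).tolist())
    m=np.zeros((480,640),np.uint8);cv2.drawContours(m,[ct.reshape(-1,1,2)],-1,1,-1)
    print("  depth z med",np.median(P[m>0][:,2]), "depth xy mean",P[m>0].mean(0).round(4))
br=(hsv[...,2]>190)
rep("cell",big(br,(165,185,217,235)),.052)
rep("lamp",big(br,(177,260,232,305)),.056)
rep("mat",big((hsv[...,1]>30)&(hsv[...,2]>120),(345,170,510,320)),.004)
rep("case",big(P[...,2]>0.033,(130,150,270,345)),.042)
crop=cv2.resize(im[150:345,135:265],None,fx=4,fy=4,interpolation=cv2.INTER_CUBIC)[:600]
crop=cv2.resize(im[155:335,140:260],None,fx=3.3,fy=3.3,interpolation=cv2.INTER_CUBIC);cv2.imwrite("pics/crop1.png",crop[:,:,::-1])
E
```

```text
cell ((659.080078125, 216.9115753173828), (41.71989059448242, 71.77100372314453), 11.830860137939453) corners [[631.2999877929688, 247.8000030517578], [646.0, 177.5], [686.9000244140625, 186.10000610351562], [672.0999755859375, 256.29998779296875]]
  depth z med 0.05085156773694066 depth xy mean [0.6586 0.2166 0.0541]
lamp ((527.9767456054688, 185.2464599609375), (66.34562683105469, 82.6995849609375), 1.115843415260315) corners [[494.0, 225.89999389648438], [495.6000061035156, 143.3000030517578], [561.9000244140625, 144.60000610351562], [560.2999877929688, 227.1999969482422]]
  depth z med 0.05069774103386143 depth xy mean [0.527  0.1831 0.047 ]
mat ((600.3391723632812, -209.21014404296875), (241.05833435058594, 201.1466522216797), 79.83114624023438) corners [[480.1000061035156, -310.1000061035156], [678.0999755859375, -345.6000061035156], [720.5999755859375, -108.30000305175781], [522.5999755859375, -72.80000305175781]]
  depth z med 0.0026516420365869653 depth xy mean [ 0.599  -0.2081  0.0063]
case ((594.3140258789062, 202.3720703125), (279.7841491699219, 141.91342163085938), 11.855586051940918) corners [[442.79998779296875, 243.10000610351562], [472.0, 104.19999694824219], [745.7999877929688, 161.6999969482422], [716.5999755859375, 300.6000061035156]]
  depth z med 0.03888871282798201 depth xy mean [0.5926 0.2035 0.0394]
```

View pics/crop1.png

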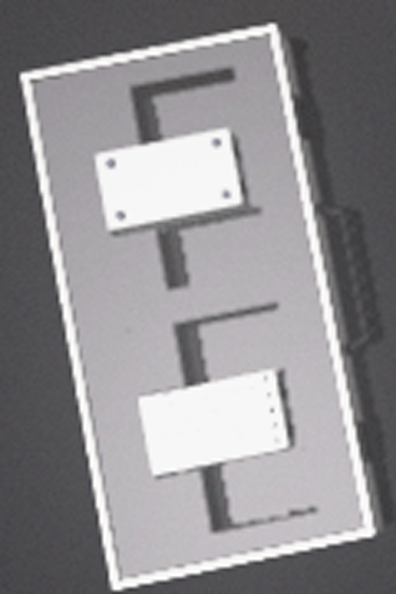

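The cell checks out: its 72x42 mm outline is at foam (0.9, -66) mm, against (0, -65) nominal. The case yaw agrees with it, and the depth readings run about 1.3 mm low. Tool x will lie along foam +x, so the lift is a negative turn about tool y. I'll grasp with a +30° pre-tilt.

```bash
cat >> h.py <<'E'
G=0.0187
fx=np.array([-0.2055,0.9787,0.]); fx/=np.linalg.norm(fx)
Z=np.array([0,0,1.]); 
def Rtool(tilt_deg,x=fx):
    # tilt 0: tool x=x, z down ; positive tilt about tool y
    z=-Z; y=np.cross(z,x); return R.from_matrix(np.c_[x,y,z])*R.from_rotvec([0,np.radians(tilt_deg),0])
def plan(p0,r0,p1,r1,n=None,cap=.95,show=True):
    """straight line, rows in move units"""
    rv=(r0.inv()*r1).as_rotvec(); d=p1-p0
    if n is None: n=int(np.ceil(max(np.linalg.norm(d)/.03/cap,np.linalg.norm(rv)/np.radians(6)/cap,1)))
    for k in range(n):
        r=r0*R.from_rotvec(rv*k/n); s=r.inv().apply(d/n)/.03; w=rv/n/np.radians(6)
        if show: print(k+1,"d",s.round(3),"w",w.round(3))
    return n
def pose(s): return np.array(s["tool_pos"]),R.from_rotvec(s["tcp_rot"])
C0=np.array([.6588,.2167,.022])  # cell origin (window face)
def gtcp(gp,r): return gp+G*r.apply([0,0,1])
E
python3 - <<'E'
from h import *
from workcell import bot
p,r=pose(bot.read_state())
gp=C0+fx*-.015+Z*.017
R1=Rtool(30); t=gtcp(gp,R1); above=t-R1.apply([0,0,1])*0.10
print("grasp tcp",t,"above",above)
c=load("top0.npz");P=cloud(c);print("max h near path", np.nanmax(P[150:345,100:300,2]), P[290:335,0:40,2].max(),P[185:235,0:22].reshape(-1,3).max(0))
plan(p,r,np.array([above[0],above[1],max(above[2],.18)]),R1)
E
```

```text
grasp tcp [0.65996103 0.21117058 0.02280532] above [0.6702356  0.16223763 0.10940787]
max h near path 0.8170357018608341 0.8170357018608341 [0.71061582 0.58110319 0.8170357 ]
1 d [-0.799 -0.443  0.068] w [-0.109  0.18   0.404]
2 d [-0.818 -0.41   0.047] w [-0.109  0.18   0.404]
3 d [-0.835 -0.375  0.027] w [-0.109  0.18   0.404]
4 d [-0.851 -0.34   0.007] w [-0.109  0.18   0.404]
5 d [-0.864 -0.304 -0.012] w [-0.109  0.18   0.404]
6 d [-0.876 -0.267 -0.032] w [-0.109  0.18   0.404]
7 d [-0.886 -0.229 -0.052] w [-0.109  0.18   0.404]
8 d [-0.893 -0.191 -0.071] w [-0.109  0.18   0.404]
9 d [-0.899 -0.152 -0.09 ] w [-0.109  0.18   0.404]
10 d [-0.903 -0.113 -0.108] w [-0.109  0.18   0.404]
11 d [-0.904 -0.073 -0.126] w [-0.109  0.18   0.404]
12 d [-0.904 -0.033 -0.144] w [-0.109  0.18   0.404]
13 d [-0.902  0.007 -0.161] w [-0.109  0.18   0.404]
14 d [-0.897  0.047 -0.178] w [-0.109  0.18   0.404]
15 d [-0.891  0.086 -0.194] w [-0.109  0.18   0.404]
16 d [-0.883  0.126 -0.21 ] w [-0.109  0.18   0.404]
17 d [-0.873  0.166 -0.224] w [-0.109  0.18   0.404]
18 d [-0.86   0.205 -0.239] w [-0.109  0.18   0.404]
19 d [-0.846  0.244 -0.252] w [-0.109  0.18   0.404]
20 d [-0.83   0.282 -0.265] w [-0.109  0.18   0.404]
21 d [-0.812  0.32  -0.277] w [-0.109  0.18   0.404]
22 d [-0.793  0.357 -0.288] w [-0.109  0.18   0.404]
23 d [-0.771  0.394 -0.299] w [-0.109  0.18   0.404]
24 d [-0.748  0.429 -0.309] w [-0.109  0.18   0.404]
25 d [-0.723  0.464 -0.317] w [-0.109  0.18   0.404]
```

>>> apply_moves([
  {"dx": -0.8,"dy": -0.44,"dz": 0.05,"wx": -0.1,"wy": 0.2,"wz": 0.4,"jaw": 1},
  {"dx": -0.82,"dy": -0.41,"dz": 0.04,"wx": -0.1,"wy": 0.2,"wz": 0.4,"jaw": 1},
  {"dx": -0.83,"dy": -0.37,"dz": 0.02,"wx": -0.1,"wy": 0.2,"wz": 0.4,"jaw": 1},
  {"dx": -0.85,"dy": -0.34,"dz": 0,"wx": -0.1,"wy": 0.2,"wz": 0.4,"jaw": 1},
  {"dx": -0.86,"dy": -0.3,"dz": -0.02,"wx": -0.1,"wy": 0.2,"wz": 0.4,"jaw": 1},
])

```text
time: 0.6
tool_pos: [0.2842, 0.5508, 0.2215]
tcp_rot: [-0.741, -2.951, -0.101]
wrist_force: [-0.0, -0.8, 0.3]
width: 0.999
```

>>> apply_moves([
  {"dx": -0.88,"dy": -0.27,"dz": -0.03,"wx": -0.1,"wy": 0.2,"wz": 0.4,"jaw": 1},
  {"dx": -0.89,"dy": -0.23,"dz": -0.05,"wx": -0.1,"wy": 0.2,"wz": 0.4,"jaw": 1},
  {"dx": -0.89,"dy": -0.19,"dz": -0.07,"wx": -0.1,"wy": 0.2,"wz": 0.4,"jaw": 1},
  {"dx": -0.9,"dy": -0.15,"dz": -0.09,"wx": -0.1,"wy": 0.2,"wz": 0.4,"jaw": 1},
  {"dx": -0.9,"dy": -0.11,"dz": -0.11,"wx": -0.1,"wy": 0.2,"wz": 0.4,"jaw": 1},
])

```text
time: 1.1
tool_pos: [0.3812, 0.454, 0.2098]
tcp_rot: [-1.014, -2.763, -0.195]
wrist_force: [0.3, 0.1, -0.9]
width: 1.004
```

>>> apply_moves([
  {"dx": -0.9,"dy": -0.07,"dz": -0.13,"wx": -0.1,"wy": 0.2,"wz": 0.4,"jaw": 1},
  {"dx": -0.9,"dy": -0.03,"dz": -0.14,"wx": -0.1,"wy": 0.2,"wz": 0.4,"jaw": 1},
  {"dx": -0.9,"dy": 0.01,"dz": -0.16,"wx": -0.1,"wy": 0.2,"wz": 0.4,"jaw": 1},
  {"dx": -0.9,"dy": 0.05,"dz": -0.18,"wx": -0.1,"wy": 0.2,"wz": 0.4,"jaw": 1},
  {"dx": -0.89,"dy": 0.09,"dz": -0.19,"wx": -0.1,"wy": 0.2,"wz": 0.4,"jaw": 1},
])

```text
time: 1.6
tool_pos: [0.4784, 0.3582, 0.1969]
tcp_rot: [-1.259, -2.549, -0.282]
wrist_force: [-0.1, -0.5, -0.4]
width: 1.0
```

>>> apply_moves([
  {"dx": -0.88,"dy": 0.13,"dz": -0.21,"wx": -0.1,"wy": 0.2,"wz": 0.4,"jaw": 1},
  {"dx": -0.87,"dy": 0.17,"dz": -0.22,"wx": -0.1,"wy": 0.2,"wz": 0.4,"jaw": 1},
  {"dx": -0.86,"dy": 0.2,"dz": -0.24,"wx": -0.1,"wy": 0.2,"wz": 0.4,"jaw": 1},
  {"dx": -0.85,"dy": 0.24,"dz": -0.25,"wx": -0.1,"wy": 0.2,"wz": 0.4,"jaw": 1},
  {"dx": -0.83,"dy": 0.28,"dz": -0.26,"wx": -0.1,"wy": 0.2,"wz": 0.4,"jaw": 1},
])

```text
time: 2.1
tool_pos: [0.5755, 0.2624, 0.182]
tcp_rot: [-1.476, -2.313, -0.36]
wrist_force: [0.8, -0.3, -1.2]
width: 0.997
```

Run:
```python
from h import *
from workcell import bot
s=bot.read_state();p,r=pose(s);print(s["time"],p,s["q"].round(3),r.as_matrix().round(3))
gp=C0+fx*-.015+Z*.017
R1=Rtool(30); t=gtcp(gp,R1); above=t-R1.apply([0,0,1])*0.10
plan(p,r,above,R1)
```

```text
2.1 [0.57550101 0.2624116  0.18204511] [ 0.151  0.274  1.753  0.463  1.269 -0.459] [[-0.382  0.908 -0.172]
 [ 0.813  0.418  0.405]
 [ 0.44   0.015 -0.898]]
1 d [-0.831  0.239  0.047] w [-0.147  0.106  0.327]
2 d [-0.823  0.267  0.041] w [-0.147  0.106  0.327]
3 d [-0.813  0.294  0.037] w [-0.147  0.106  0.327]
4 d [-0.803  0.321  0.033] w [-0.147  0.106  0.327]
5 d [-0.792  0.348  0.029] w [-0.147  0.106  0.327]
6 d [-0.78   0.375  0.026] w [-0.147  0.106  0.327]
```

>>> apply_moves([
  {"dx": -0.83,"dy": 0.24,"dz": 0.05,"wx": -0.15,"wy": 0.1,"wz": 0.33,"jaw": 1},
  {"dx": -0.82,"dy": 0.27,"dz": 0.04,"wx": -0.15,"wy": 0.1,"wz": 0.33,"jaw": 1},
  {"dx": -0.81,"dy": 0.29,"dz": 0.04,"wx": -0.15,"wy": 0.1,"wz": 0.33,"jaw": 1},
  {"dx": -0.8,"dy": 0.32,"dz": 0.03,"wx": -0.15,"wy": 0.1,"wz": 0.33,"jaw": 1},
  {"dx": -0.79,"dy": 0.35,"dz": 0.03,"wx": -0.15,"wy": 0.1,"wz": 0.33,"jaw": 1},
])

```text
time: 2.6
tool_pos: [0.6543, 0.1795, 0.1214]
tcp_rot: [-1.669, -2.135, -0.44]
wrist_force: [-0.0, -0.6, -0.9]
width: 1.003
```

>>> apply_moves([
  {"dx": -0.78,"dy": 0.37,"dz": 0.03,"wx": -0.15,"wy": 0.1,"wz": 0.33,"jaw": 1},
  {"jaw": 1},
])

```text
invalid input at $.targets[1]: expected keys dx, dy, dz, wx, wy, wz, jaw
```

Run:
```python
from h import *
from workcell import bot,cams
s=bot.read_state();p,r=pose(s);print(s["time"],p,s["q"].round(3),r.as_matrix().round(3))
gp=C0+fx*-.015+Z*.017
R1=Rtool(30); t=gtcp(gp,R1); above=t-R1.apply([0,0,1])*0.10
print(above-p);plan(p,r,t,R1)
c=cams.read_camera("side");cv2.imwrite("pics/s1.png",c["color"][:,:,::-1])
```

```text
2.6 [0.65433697 0.17948421 0.12137238] [-0.015  0.421  1.693  0.529  1.214 -0.494] [[-0.212  0.971 -0.113]
 [ 0.847  0.24   0.474]
 [ 0.488  0.005 -0.873]]
[ 0.01589863 -0.01724658 -0.01196452]
1 d [-0.187  0.105  0.837] w [-0.032  0.034  0.079]
2 d [-0.189  0.104  0.837] w [-0.032  0.034  0.079]
3 d [-0.191  0.103  0.836] w [-0.032  0.034  0.079]
4 d [-0.193  0.101  0.836] w [-0.032  0.034  0.079]
```

View pics/s1.png

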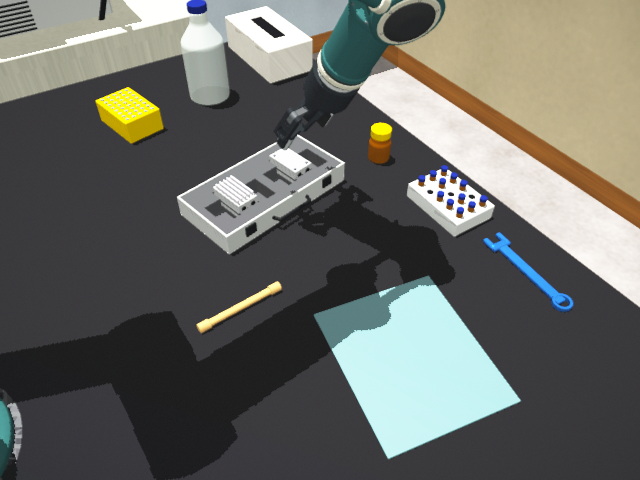

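The side view shows the gripper above the cell at about (300,120), leaning to the port side. The cell is at (291,160) with its dark ports facing the front right.

>>> apply_moves([
  {"dx": -0.78,"dy": 0.37,"dz": 0.03,"wx": -0.13,"wy": 0.13,"wz": 0.3,"jaw": 1},
  {"dx": 0,"dy": 0,"dz": 0,"wx": 0,"wy": 0,"wz": 0,"jaw": 1},
])

```text
time: 2.85
tool_pos: [0.6698, 0.1613, 0.1076]
tcp_rot: [-1.702, -2.096, -0.454]
wrist_force: [0.2, 0.0, -0.6]
width: 0.999
```

Run:
```python
from h import *
from workcell import bot,cams
s=bot.read_state();p,r=pose(s);print(s["time"],p,s["q"].round(3))
gp=C0+fx*-.015+Z*.017
R1=Rtool(30); t=gtcp(gp,R1); above=t-R1.apply([0,0,1])*0.10
print(above-p);plan(p,r,t,R1)
```

```text
2.85 [0.66976578 0.16132912 0.10761202] [-0.047  0.458  1.673  0.542  1.209 -0.501]
[0.00046982 0.00090851 0.00179584]
1 d [0.014 0.006 0.824] w [-0.002  0.004 -0.001]
2 d [0.014 0.006 0.824] w [-0.002  0.004 -0.001]
3 d [0.014 0.006 0.824] w [-0.002  0.004 -0.001]
4 d [0.014 0.006 0.824] w [-0.002  0.004 -0.001]
```

>>> apply_moves([
  {"dx": 0.01,"dy": 0.01,"dz": 0.82,"wx": 0,"wy": 0,"wz": 0,"jaw": 1},
  {"dx": 0.01,"dy": 0.01,"dz": 0.82,"wx": 0,"wy": 0,"wz": 0,"jaw": 1},
  {"dx": 0.02,"dy": 0,"dz": 0.6,"wx": 0,"wy": 0,"wz": 0,"jaw": 1},
  {"dx": 0,"dy": 0,"dz": 0.4,"wx": 0,"wy": 0,"wz": 0,"jaw": 1},
  {"dx": 0,"dy": 0,"dz": 0,"wx": 0,"wy": 0,"wz": 0,"jaw": 1},
])

```text
time: 3.35
tool_pos: [0.66, 0.2046, 0.0405]
tcp_rot: [-1.696, -2.098, -0.453]
wrist_force: [-0.1, 0.3, -0.0]
width: 1.001
```

Run:
```python
from h import *
from workcell import bot,cams
s=bot.read_state();p,r=pose(s);print(s["time"],p,s["wrist_force"])
gp=C0+fx*-.015+Z*.017
R1=Rtool(30); t=gtcp(gp,R1)
print(t-p);plan(p,r,t,R1)
c=cams.read_camera("top");cv2.imwrite("pics/t2.png",cv2.resize(c["color"][155:335,140:260,::-1],None,fx=3.3,fy=3.3,interpolation=cv2.INTER_CUBIC))
c=cams.read_camera("side");cv2.imwrite("pics/s2.png",cv2.resize(c["color"][80:260,170:400,::-1],None,fx=3,fy=3,interpolation=cv2.INTER_CUBIC))
```

```text
3.35 [0.66000441 0.20459963 0.04049958] [-0.10957273  0.32962357 -0.04467511]
[-4.33885323e-05  6.57094567e-03 -1.76942519e-02]
1 d [-0.109  0.045  0.618] w [-0.034  0.003  0.032]
```

View pics/t2.png

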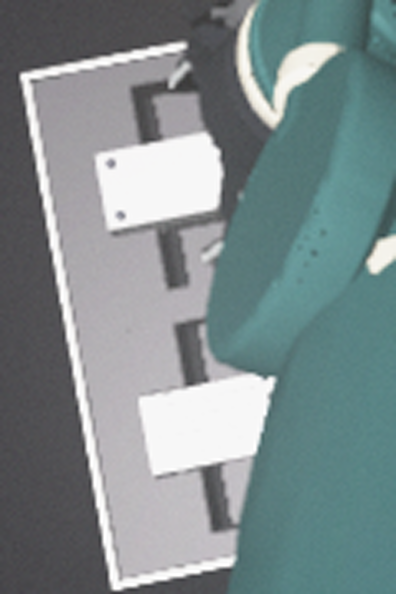

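View pics/s2.png

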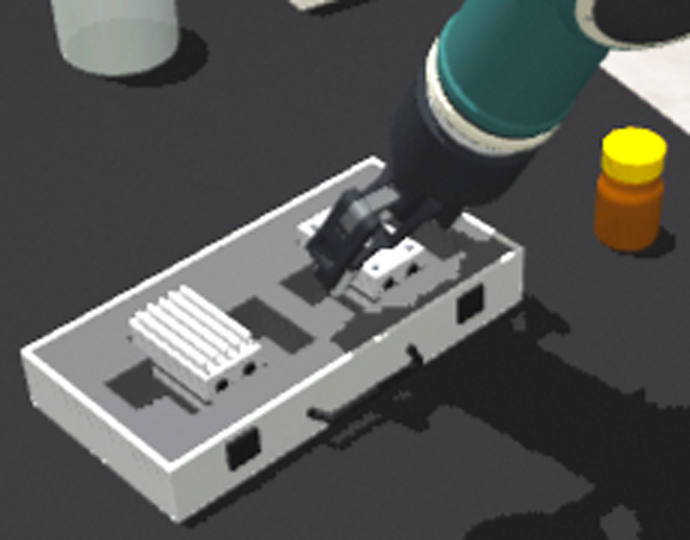

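The pictures show the fingers straddling the port half, at crop (180,75) and (212,250) in the top view, with the lamp clear. I'll descend the last bit and grip.

>>> apply_moves([
  {"dx": -0.06,"dy": 0.03,"dz": 0.35,"wx": 0,"wy": 0,"wz": 0,"jaw": 1},
  {"dx": -0.05,"dy": 0.02,"dz": 0.25,"wx": 0,"wy": 0,"wz": 0,"jaw": 1},
  {"dx": 0,"dy": 0,"dz": 0,"wx": 0,"wy": 0,"wz": 0,"jaw": 0.8},
], newtons=40)

```text
time: 3.75
tool_pos: [0.6676, 0.2097, 0.028]
tcp_rot: [-1.704, -2.102, -0.468]
wrist_force: [6.7, -1.3, 10.6]
width: 0.86
```

>>> apply_moves([
  {"dx": 0,"dy": 0,"dz": 0,"wx": 0,"wy": 0,"wz": 0,"jaw": 0.6},
  {"dx": 0,"dy": 0,"dz": 0,"wx": 0,"wy": 0,"wz": 0,"jaw": 0.3},
  {"dx": 0,"dy": 0,"dz": 0,"wx": 0,"wy": 0,"wz": 0,"jaw": 0.3},
  {"dx": 0,"dy": 0,"dz": 0,"wx": 0,"wy": 0,"wz": 0,"jaw": 0.3},
])

```text
time: 4.15
tool_pos: [0.6612, 0.2094, 0.025]
tcp_rot: [-1.697, -2.099, -0.454]
wrist_force: [-3.1, -3.2, 5.6]
width: 0.462
```

Run:
```python
from h import *
from workcell import bot,cams
s=bot.read_state();p,r=pose(s);print(s)
gp=C0+fx*-.015+Z*.017
R1=Rtool(30); t=gtcp(gp,R1)
print((t-p)*1000,(r.inv()*R1).as_rotvec(True))
```

```text
{'time': 4.15, 'q': array([ 0.02108557,  0.54280473,  1.72374557,  0.5945898 ,  1.0664242 ,
       -0.53404835]), 'joint_vel': array([-0.00086346, -0.00054836,  0.00046246, -0.00184797, -0.00186384,
        0.00032131]), 'joint_torque': array([  1.42913841, -55.28228402, -28.70349348,   2.50047952,
         0.35812791,   0.08569416]), 'tool_pos': array([0.66124874, 0.20940586, 0.02496602]), 'tcp_rot': array([-1.69702132, -2.098919  , -0.45438947]), 'wrist_force': array([-3.10591156, -3.20786162,  5.63425163]), 'torque': array([-0.28982948,  0.39881593,  0.35831522]), 'width': 0.46245129904553445}
[-1.28771494  1.76472101 -2.16069809] [-0.09507218  0.04453562  0.20370973]
```

Gripped: the opening of 0.46 is 39 mm, against the 40 mm block. Next I plan the port-end lift about the heel. The heel edge slides back as needed so the heel face clears the cutout rim.

```bash
cat >> h.py <<'E'
def cellpose(th,heel,x=fx):
    # cell rotated th deg (port up); heel = world pos of heel point. returns origin, R
    y=np.cross(Z,x); Rc=R.from_matrix(np.c_[x,y,Z])*R.from_rotvec([0,np.radians(th),0])
    return heel-Rc.apply([.035,0,0]),Rc
def rows(poses):
    for k in range(len(poses)-1):
        (p0,r0),(p1,r1)=poses[k],poses[k+1]
        print(k+1,"d",(r0.inv().apply(p1-p0)/.03).round(2),"w",((r0.inv()*r1).as_rotvec()/np.radians(6)).round(2))
E
python3 - <<'E'
from h import *
from workcell import bot
import pickle
p,r=pose(bot.read_state())
heel0=C0+fx*.035
o,Rc=cellpose(0,heel0)
tl=Rc.inv().apply(p-o); rl=Rc.inv()*r
pickle.dump((tl,rl.as_rotvec()),open("grasp.pkl","wb")); print("tool in cell",tl)
print("check port dir up:",cellpose(20,heel0)[1].apply([-1,0,0]))
ps=[]
for th in [0,3,6,9,12,15,18,21,24,27,30]:
    s=max(0,18*np.tan(np.radians(th))-1.0)/1000; h=.0005*min(1,th/6)
    o,Rc=cellpose(th,heel0-fx*s+Z*h); ps.append((o+Rc.apply(tl),Rc*rl))
rows(ps)
E
```

```text
tool in cell [-0.00764167 -0.0008976   0.00296602]
check port dir up: [ 0.19309873 -0.91963857  0.34202014]
1 d [ 0.05  0.   -0.07] w [ 0.  -0.5  0. ]
2 d [ 0.02 -0.   -0.08] w [ 0.  -0.5  0. ]
3 d [ 0.01 -0.   -0.07] w [ 0.  -0.5  0. ]
4 d [ 0.01 -0.   -0.07] w [ 0.  -0.5  0. ]
5 d [ 0.01 -0.   -0.07] w [ 0.  -0.5  0. ]
6 d [ 0.01 -0.   -0.07] w [ 0.  -0.5  0. ]
7 d [ 0.01 -0.   -0.07] w [ 0.  -0.5  0. ]
8 d [ 0.01 -0.   -0.07] w [ 0.  -0.5  0. ]
9 d [ 0.   -0.   -0.06] w [ 0.  -0.5  0. ]
10 d [ 0.   -0.   -0.06] w [ 0.  -0.5  0. ]
```

>>> apply_moves([
  {"dx": 0.05,"dy": 0,"dz": -0.07,"wx": 0,"wy": -0.5,"wz": 0,"jaw": 0.3},
  {"dx": 0.02,"dy": 0,"dz": -0.08,"wx": 0,"wy": -0.5,"wz": 0,"jaw": 0.3},
  {"dx": 0.01,"dy": 0,"dz": -0.07,"wx": 0,"wy": -0.5,"wz": 0,"jaw": 0.3},
], newtons=60)

```text
time: 4.45
tool_pos: [0.6613, 0.2089, 0.0316]
tcp_rot: [-1.787, -2.207, -0.329]
wrist_force: [-2.6, -1.0, 2.2]
width: 0.457
```

>>> apply_moves([
  {"dx": 0.01,"dy": 0,"dz": -0.07,"wx": 0,"wy": -0.5,"wz": 0,"jaw": 0.3},
  {"dx": 0.01,"dy": 0,"dz": -0.07,"wx": 0,"wy": -0.5,"wz": 0,"jaw": 0.3},
  {"dx": 0,"dy": 0,"dz": 0,"wx": 0,"wy": 0,"wz": 0,"jaw": 0.3},
])

```text
time: 4.75
tool_pos: [0.6615, 0.2084, 0.0363]
tcp_rot: [-1.841, -2.281, -0.24]
wrist_force: [-1.2, -3.5, 2.4]
width: 0.46
```

```bash
cat >> h.py <<'E'
def cellnow(s):
    import pickle
    tl,rv=pickle.load(open("grasp.pkl","rb")); p,r=pose(s); Rc=r*R.from_rotvec(rv).inv(); o=p-Rc.apply(tl)
    return o,Rc
def report(s):
    o,Rc=cellnow(s); print("t",s["time"],"heel",o+Rc.apply([.035,0,0]),"pitch",np.degrees(np.arctan2(-Rc.as_matrix()[2,0],Rc.as_matrix()[2,2])).round(1),"F",np.round(s["wrist_force"],1),"w",s["width"].round(3),"q",np.round(s["q"],2))
E
python3 - <<'E'
from h import *
from workcell import bot,cams
report(bot.read_state())
c=cams.read_camera("side");cv2.imwrite("pics/s3.png",cv2.resize(c["color"][80:260,170:400,::-1],None,fx=3,fy=3,interpolation=cv2.INTER_CUBIC))
E
```

```text
Traceback (most recent call last):
  File "h.py", line 46, in report
    o,Rc=cellnow(s); print("t",s["time"],"heel",o+Rc.apply([.035,0,0]),"pitch",np.degrees(np.arctan2(-Rc.as_matrix()[2,0],Rc.as_matrix()[2,2])).round(1),"F",np.round(s["wrist_force"],1),"w",s["width"].round(3),"q",np.round(s["q"],2))
                                                                                                                                                                                              ^^^^^^^^^^^^^^^^
AttributeError: 'float' object has no attribute 'round'
```

```bash
sed -i 's/s\["width"\].round(3)/round(s["width"],3)/' h.py
python3 - <<'E'
from h import *
from workcell import bot,cams
report(bot.read_state())
c=cams.read_camera("side");cv2.imwrite("pics/s3.png",cv2.resize(c["color"][80:260,170:400,::-1],None,fx=3,fy=3,interpolation=cv2.INTER_CUBIC))
E
```

```text
t 4.75 heel [0.65228705 0.24771524 0.02225624] pitch 15.1 F [-1.2 -3.5  2.4] w 0.46 q [ 0.14  0.47  1.73  0.31  0.98 -0.25]
```

View pics/s3.png

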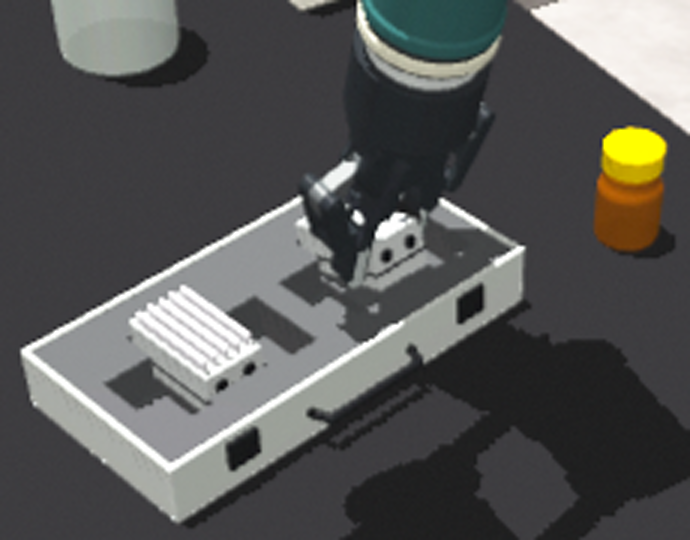

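The port end is up: the ports at crop (398,248) have risen, the pitch is 15°, the heel is at z 22 mm and the forces are small. I'll continue to 30°.

>>> apply_moves([
  {"dx": 0.01,"dy": 0,"dz": -0.07,"wx": 0,"wy": -0.5,"wz": 0,"jaw": 0.3},
  {"dx": 0.01,"dy": 0,"dz": -0.07,"wx": 0,"wy": -0.5,"wz": 0,"jaw": 0.3},
  {"dx": 0.01,"dy": 0,"dz": -0.07,"wx": 0,"wy": -0.5,"wz": 0,"jaw": 0.3},
  {"dx": 0,"dy": 0,"dz": -0.07,"wx": 0,"wy": -0.5,"wz": 0,"jaw": 0.3},
  {"dx": 0,"dy": 0,"dz": -0.07,"wx": 0,"wy": -0.5,"wz": 0,"jaw": 0.3},
])

```text
time: 5.3
tool_pos: [0.6615, 0.2075, 0.0461]
tcp_rot: [1.977, 2.44, -0.002]
wrist_force: [-1.8, 1.2, 1.4]
width: 0.46
```

Run:
```python
from h import *
from workcell import bot,cams
s=bot.read_state();report(s);p,r=pose(s)
c=cams.read_camera("side");cv2.imwrite("pics/s4.png",cv2.resize(c["color"][80:260,170:400,::-1],None,fx=3,fy=3,interpolation=cv2.INTER_CUBIC))
# straight up 90 mm w/ slight -fx shift
plan(p,r,p+Z*.10-fx*.01,r)
```

```text
t 5.3 heel [0.65343531 0.24204312 0.02214735] pitch 30.0 F [-1.8  1.2  1.4] w 0.46 q [ 0.27  0.45  1.71 -0.    0.98  0.06]
1 d [-0.085 -0.    -0.833] w [0. 0. 0.]
2 d [-0.085 -0.    -0.833] w [0. 0. 0.]
3 d [-0.085 -0.    -0.833] w [0. 0. 0.]
4 d [-0.085 -0.    -0.833] w [0. 0. 0.]
```

View pics/s4.png

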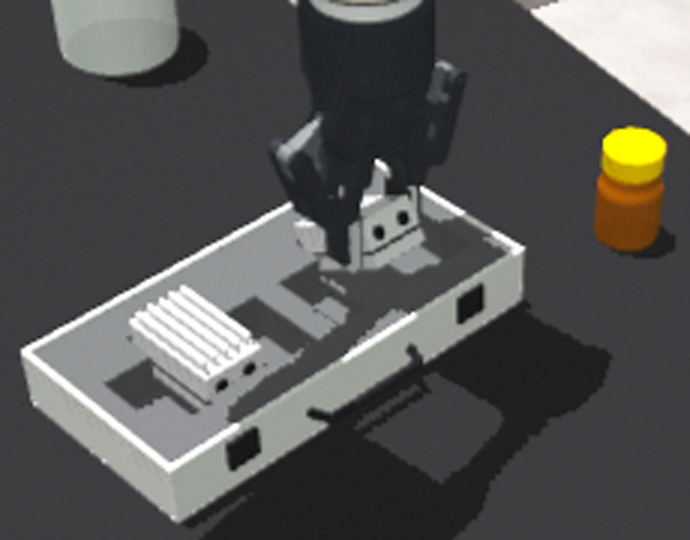

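The port end is clearly raised at crop (390,225), with the heel still down in the cutout and the pitch at 30°. I'll take it out.

>>> apply_moves([
  {"dx": -0.1,"dy": 0,"dz": -0.4,"wx": 0,"wy": 0,"wz": 0,"jaw": 0.3},
  {"dx": -0.08,"dy": 0,"dz": -0.7,"wx": 0,"wy": 0,"wz": 0,"jaw": 0.3},
  {"dx": -0.08,"dy": 0,"dz": -0.9,"wx": 0,"wy": 0,"wz": 0,"jaw": 0.3},
  {"dx": -0.08,"dy": 0,"dz": -0.9,"wx": 0,"wy": 0,"wz": 0,"jaw": 0.3},
  {"dx": 0,"dy": 0,"dz": -0.9,"wx": 0,"wy": 0,"wz": 0,"jaw": 0.3},
])

```text
time: 5.85
tool_pos: [0.6645, 0.1965, 0.1614]
tcp_rot: [1.978, 2.441, 0.003]
wrist_force: [0.8, -0.2, -1.4]
width: 0.458
```

```bash
cat > tgt.py <<'E'
from h import *
import pickle
def yawx(deg): # cell x direction azimuth offset from fx
    return R.from_rotvec([0,0,np.radians(deg)]).apply(fx)
def tooltarget(th,heel,x):
    tl,rv=pickle.load(open("grasp.pkl","rb")); o,Rc=cellpose(th,heel,x)
    return o+Rc.apply(tl),Rc*R.from_rotvec(rv)
E
python3 - <<'E'
from tgt import *
from workcell import bot,cams
s=bot.read_state();report(s);p,r=pose(s)
x=yawx(-38)
# standing heel midpoint; window side faces -x (to the right). final: falls toward +x: block occupies heel..+70
p1,r1=tooltarget(90,np.array([.60,-.20,.09]),x)
print(p1,r1.as_matrix().round(2), x)
plan(p,r,p1,r1)
E
```

```text
t 5.85 heel [0.65647053 0.23111844 0.1375879 ] pitch 29.9 F [ 0.8 -0.2 -1.4] w 0.458 q [0.25 0.34 1.63 0.   1.16 0.04]
[ 0.60211259 -0.19773286  0.13264167] [[ 0.22  0.9  -0.38]
 [ 0.45 -0.44 -0.78]
 [-0.87 -0.   -0.5 ]] [0.44059318 0.89770688 0.        ]
1 d [-0.828 -0.317  0.063] w [ 0.224 -0.642  0.382]
2 d [-0.834 -0.282  0.126] w [ 0.224 -0.642  0.382]
3 d [-0.834 -0.245  0.188] w [ 0.224 -0.642  0.382]
4 d [-0.828 -0.206  0.249] w [ 0.224 -0.642  0.382]
5 d [-0.817 -0.167  0.309] w [ 0.224 -0.642  0.382]
6 d [-0.8   -0.127  0.366] w [ 0.224 -0.642  0.382]
7 d [-0.778 -0.086  0.422] w [ 0.224 -0.642  0.382]
8 d [-0.751 -0.045  0.475] w [ 0.224 -0.642  0.382]
9 d [-0.718 -0.004  0.525] w [ 0.224 -0.642  0.382]
10 d [-0.68   0.037  0.572] w [ 0.224 -0.642  0.382]
11 d [-0.638  0.077  0.615] w [ 0.224 -0.642  0.382]
12 d [-0.592  0.117  0.654] w [ 0.224 -0.642  0.382]
13 d [-0.541  0.155  0.688] w [ 0.224 -0.642  0.382]
14 d [-0.487  0.192  0.719] w [ 0.224 -0.642  0.382]
15 d [-0.429  0.228  0.745] w [ 0.224 -0.642  0.382]
```

Run:
```python
from tgt import *
from workcell import bot,cams
s=bot.read_state();p,r=pose(s)
p1,r1=tooltarget(90,np.array([.58,-.25,.07]),yawx(-38))
plan(p,r,p1,r1,n=20)
```

```text
1 d [-0.696 -0.288  0.08 ] w [ 0.168 -0.481  0.286]
2 d [-0.699 -0.265  0.12 ] w [ 0.168 -0.481  0.286]
3 d [-0.7   -0.242  0.16 ] w [ 0.168 -0.481  0.286]
4 d [-0.698 -0.218  0.199] w [ 0.168 -0.481  0.286]
5 d [-0.693 -0.193  0.238] w [ 0.168 -0.481  0.286]
6 d [-0.685 -0.168  0.276] w [ 0.168 -0.481  0.286]
7 d [-0.675 -0.142  0.313] w [ 0.168 -0.481  0.286]
8 d [-0.662 -0.116  0.349] w [ 0.168 -0.481  0.286]
9 d [-0.647 -0.09   0.384] w [ 0.168 -0.481  0.286]
10 d [-0.629 -0.064  0.417] w [ 0.168 -0.481  0.286]
11 d [-0.609 -0.038  0.449] w [ 0.168 -0.481  0.286]
12 d [-0.586 -0.012  0.48 ] w [ 0.168 -0.481  0.286]
13 d [-0.561  0.014  0.509] w [ 0.168 -0.481  0.286]
14 d [-0.534  0.04   0.536] w [ 0.168 -0.481  0.286]
15 d [-0.505  0.065  0.561] w [ 0.168 -0.481  0.286]
16 d [-0.474  0.09   0.584] w [ 0.168 -0.481  0.286]
17 d [-0.441  0.114  0.606] w [ 0.168 -0.481  0.286]
18 d [-0.406  0.137  0.625] w [ 0.168 -0.481  0.286]
19 d [-0.369  0.16   0.642] w [ 0.168 -0.481  0.286]
20 d [-0.332  0.182  0.656] w [ 0.168 -0.481  0.286]
```

>>> apply_moves([
  {"dx": -0.7,"dy": -0.29,"dz": 0.08,"wx": 0.17,"wy": -0.48,"wz": 0.29,"jaw": 0.3},
  {"dx": -0.7,"dy": -0.26,"dz": 0.12,"wx": 0.17,"wy": -0.48,"wz": 0.29,"jaw": 0.3},
  {"dx": -0.7,"dy": -0.24,"dz": 0.16,"wx": 0.17,"wy": -0.48,"wz": 0.29,"jaw": 0.3},
  {"dx": -0.7,"dy": -0.22,"dz": 0.2,"wx": 0.17,"wy": -0.48,"wz": 0.29,"jaw": 0.3},
  {"dx": -0.69,"dy": -0.19,"dz": 0.24,"wx": 0.17,"wy": -0.48,"wz": 0.29,"jaw": 0.3},
])

```text
time: 6.35
tool_pos: [0.6439, 0.085, 0.1485]
tcp_rot: [2.051, 2.166, -0.34]
wrist_force: [-0.0, -0.0, -1.4]
width: 0.459
```

>>> apply_moves([
  {"dx": -0.69,"dy": -0.17,"dz": 0.28,"wx": 0.17,"wy": -0.48,"wz": 0.29,"jaw": 0.3},
  {"dx": -0.68,"dy": -0.14,"dz": 0.31,"wx": 0.17,"wy": -0.48,"wz": 0.29,"jaw": 0.3},
  {"dx": -0.66,"dy": -0.12,"dz": 0.35,"wx": 0.17,"wy": -0.48,"wz": 0.29,"jaw": 0.3},
  {"dx": -0.65,"dy": -0.09,"dz": 0.38,"wx": 0.17,"wy": -0.48,"wz": 0.29,"jaw": 0.3},
  {"dx": -0.63,"dy": -0.06,"dz": 0.42,"wx": 0.17,"wy": -0.48,"wz": 0.29,"jaw": 0.3},
])

```text
time: 6.85
tool_pos: [0.623, -0.0262, 0.1362]
tcp_rot: [2.075, 1.869, -0.646]
wrist_force: [-0.2, -0.0, -1.8]
width: 0.455
```

Run:
```python
from tgt import *
from workcell import bot,cams
s=bot.read_state();p,r=pose(s);report(s)
p1,r1=tooltarget(90,np.array([.58,-.25,.06]),yawx(-38))
plan(p,r,p1,r1,n=10)
```

```text
t 6.85 heel [ 0.62117989 -0.00702497  0.0980337 ] pitch 59.9 F [-0.2 -0.  -1.8] w 0.455 q [ 0.17  0.4   1.7  -0.49  1.33  0.47]
1 d [-0.592 -0.03   0.474] w [ 0.164 -0.482  0.283]
2 d [-0.568 -0.004  0.504] w [ 0.164 -0.482  0.283]
3 d [-0.542  0.021  0.531] w [ 0.164 -0.482  0.283]
4 d [-0.513  0.046  0.558] w [ 0.164 -0.482  0.283]
5 d [-0.483  0.07   0.582] w [ 0.164 -0.482  0.283]
6 d [-0.45   0.094  0.604] w [ 0.164 -0.482  0.283]
7 d [-0.416  0.118  0.624] w [ 0.164 -0.482  0.283]
8 d [-0.38   0.14   0.642] w [ 0.164 -0.482  0.283]
9 d [-0.343  0.162  0.657] w [ 0.164 -0.482  0.283]
10 d [-0.305  0.183  0.671] w [ 0.164 -0.482  0.283]
```

>>> apply_moves([
  {"dx": -0.59,"dy": -0.03,"dz": 0.47,"wx": 0.16,"wy": -0.48,"wz": 0.28,"jaw": 0.3},
  {"dx": -0.57,"dy": 0,"dz": 0.5,"wx": 0.16,"wy": -0.48,"wz": 0.28,"jaw": 0.3},
  {"dx": -0.54,"dy": 0.02,"dz": 0.53,"wx": 0.16,"wy": -0.48,"wz": 0.28,"jaw": 0.3},
  {"dx": -0.51,"dy": 0.05,"dz": 0.56,"wx": 0.16,"wy": -0.48,"wz": 0.28,"jaw": 0.3},
  {"dx": -0.48,"dy": 0.07,"dz": 0.58,"wx": 0.16,"wy": -0.48,"wz": 0.28,"jaw": 0.3},
])

```text
time: 7.35
tool_pos: [0.6031, -0.1368, 0.1192]
tcp_rot: [2.049, 1.562, -0.914]
wrist_force: [1.0, 0.3, -2.5]
width: 0.464
```

>>> apply_moves([
  {"dx": -0.45,"dy": 0.09,"dz": 0.6,"wx": 0.16,"wy": -0.48,"wz": 0.28,"jaw": 0.3},
  {"dx": -0.42,"dy": 0.12,"dz": 0.62,"wx": 0.16,"wy": -0.48,"wz": 0.28,"jaw": 0.3},
  {"dx": -0.38,"dy": 0.14,"dz": 0.64,"wx": 0.16,"wy": -0.48,"wz": 0.28,"jaw": 0.3},
  {"dx": -0.34,"dy": 0.16,"dz": 0.66,"wx": 0.16,"wy": -0.48,"wz": 0.28,"jaw": 0.3},
  {"dx": -0.3,"dy": 0.18,"dz": 0.67,"wx": 0.16,"wy": -0.48,"wz": 0.28,"jaw": 0.3},
])

```text
time: 7.85
tool_pos: [0.583, -0.2474, 0.1021]
tcp_rot: [1.985, 1.245, -1.146]
wrist_force: [1.0, -0.1, -1.8]
width: 0.458
```

Run:
```python
from tgt import *
from workcell import bot,cams
c=cams.read_camera("side");cv2.imwrite("pics/s5.png",c["color"][:,:,::-1])
s=bot.read_state();p,r=pose(s);report(s)
p1,r1=tooltarget(90,np.array([.58,-.25,.010]),yawx(-38))
plan(p,r,p1,r1,n=4)
```

```text
t 7.9 heel [ 0.5790759  -0.25224912  0.05750145] pitch 90.1 F [ 0.  -0.8 -4.1] w 0.464 q [-0.01  0.64  1.69 -0.9   1.5   0.85]
1 d [0.353 0.    0.18 ] w [-0.     0.003  0.006]
2 d [0.353 0.    0.18 ] w [-0.     0.003  0.006]
3 d [ 0.353 -0.     0.18 ] w [-0.     0.003  0.006]
4 d [ 0.353 -0.     0.18 ] w [-0.     0.003  0.006]
```

View pics/s5.png

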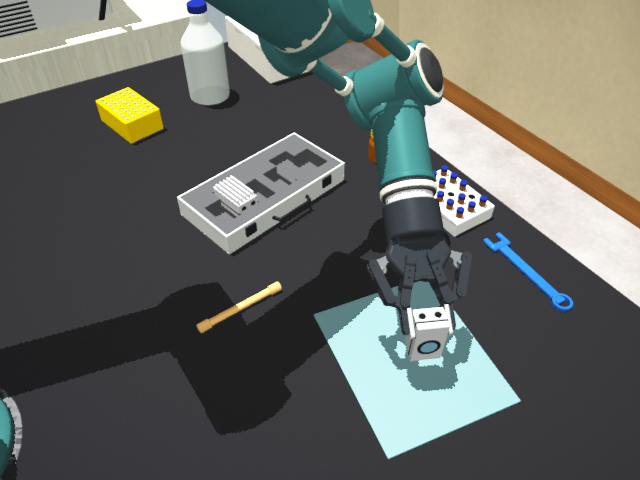

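The side view shows the cell upright over the mat, window toward the camera at (428,347), ports on top at (430,315). The lamp is still in its cutout at (235,193). I'll lower it.

>>> apply_moves([
  {"dx": 0.36,"dy": 0,"dz": 0.19,"wx": 0,"wy": 0,"wz": 0,"jaw": 0.3},
  {"dx": 0.36,"dy": 0,"dz": 0.18,"wx": 0,"wy": 0,"wz": 0,"jaw": 0.3},
  {"dx": 0.36,"dy": 0,"dz": 0.18,"wx": 0,"wy": 0,"wz": 0,"jaw": 0.3},
  {"dx": 0.3,"dy": 0,"dz": 0.17,"wx": 0,"wy": 0,"wz": 0,"jaw": 0.3},
  {"dx": 0,"dy": 0,"dz": 0,"wx": 0,"wy": 0,"wz": 0,"jaw": 0.3},
])

```text
time: 8.4
tool_pos: [0.5836, -0.2436, 0.0545]
tcp_rot: [1.98, 1.249, -1.147]
wrist_force: [-0.3, 0.7, -2.3]
width: 0.459
```

Run:
```python
from tgt import *
from workcell import bot,cams
s=bot.read_state();p,r=pose(s);report(s);o,Rc=cellnow(s);print(Rc.as_matrix().round(3))
p1,r1=tooltarget(90,np.array([.58,-.25,.004]),yawx(-38))
plan(p,r,p1,r1,n=2)
```

```text
t 8.4 heel [ 0.5815058  -0.24583342  0.01186949] pitch 89.9 F [-0.3  0.7 -2.3] w 0.459 q [ 0.    0.7   1.69 -0.9   1.46  0.9 ]
[[-0.001 -0.901  0.434]
 [ 0.002  0.434  0.901]
 [-1.     0.001  0.001]]
1 d [0.077 0.008 0.129] w [ 0.029 -0.006  0.025]
2 d [0.077 0.008 0.128] w [ 0.029 -0.006  0.025]
```

>>> apply_moves([
  {"dx": 0.1,"dy": 0,"dz": 0.06,"wx": 0,"wy": 0,"wz": 0,"jaw": 0.3},
  {"dx": 0.06,"dy": 0,"dz": 0.03,"wx": 0,"wy": 0,"wz": 0,"jaw": 0.3},
  {"dx": 0.03,"dy": 0,"dz": 0.02,"wx": 0,"wy": 0,"wz": 0,"jaw": 0.3},
  {"dx": 0,"dy": 0,"dz": 0,"wx": 0,"wy": 0,"wz": 0,"jaw": 0.3},
])

```text
time: 8.8
tool_pos: [0.5847, -0.2444, 0.0503]
tcp_rot: [1.981, 1.246, -1.144]
wrist_force: [0.5, 0.3, -1.4]
width: 0.46
```

Run:
```python
from tgt import *
from workcell import bot,cams
s=bot.read_state();p,r=pose(s);report(s)
c=cams.read_camera("side");cv2.imwrite("pics/s6.png",cv2.resize(c["color"][240:420,330:520,::-1],None,fx=3,fy=3,interpolation=cv2.INTER_CUBIC))
```

```text
t 8.8 heel [ 0.5827599  -0.24668681  0.0076429 ] pitch 89.9 F [ 0.5  0.3 -1.4] w 0.46 q [ 0.    0.71  1.69 -0.9   1.46  0.91]
```

View pics/s6.png

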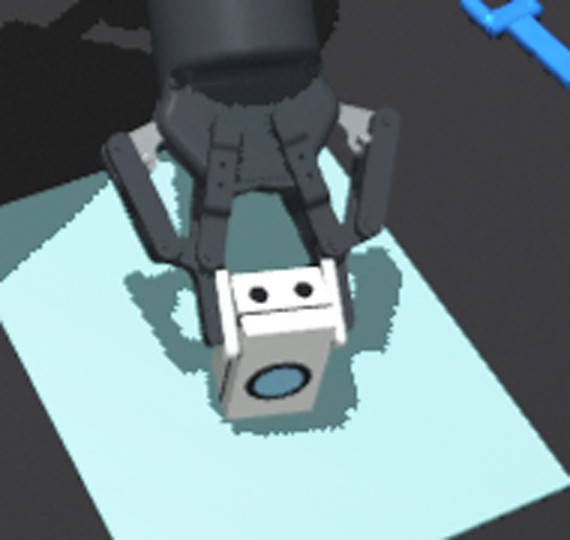

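>>> apply_moves([
  {"dx": 0.05,"dy": 0,"dz": 0.03,"wx": 0,"wy": 0,"wz": 0,"jaw": 0.3},
  {"dx": 0.03,"dy": 0,"dz": 0.02,"wx": 0,"wy": 0,"wz": 0,"jaw": 0.3},
  {"dx": 0,"dy": 0,"dz": 0,"wx": 0,"wy": 0,"wz": 0,"jaw": 0.3},
])

```text
time: 9.15
tool_pos: [0.5848, -0.2446, 0.0481]
tcp_rot: [1.98, 1.245, -1.144]
wrist_force: [0.4, 2.1, 1.9]
width: 0.455
```

>>> apply_moves([
  {"dx": 0.03,"dy": 0,"dz": 0.01,"wx": 0,"wy": 0,"wz": 0,"jaw": 0.3},
  {"dx": 0,"dy": 0,"dz": 0,"wx": 0,"wy": 0,"wz": 0,"jaw": 0.3},
])

```text
time: 9.35
tool_pos: [0.5849, -0.2445, 0.048]
tcp_rot: [1.98, 1.244, -1.145]
wrist_force: [-1.7, 2.1, 5.5]
width: 0.458
```

Run:
```python
from tgt import *
from workcell import bot,cams
s=bot.read_state();report(s)
```

```text
t 9.35 heel [ 0.58287902 -0.2468267   0.00539579] pitch 90.0 F [-1.7  2.1  5.5] w 0.458 q [ 0.    0.71  1.69 -0.9   1.46  0.91]
```

It is in contact: Fz rose from about -1.5 to +5.5 N, and the cell is upright at 90.0°. I'll release and back off.

>>> apply_moves([
  {"dx": 0,"dy": 0,"dz": 0,"wx": 0,"wy": 0,"wz": 0,"jaw": 0.52},
  {"dx": 0,"dy": 0,"dz": 0,"wx": 0,"wy": 0,"wz": 0,"jaw": 0.65},
  {"dx": 0,"dy": 0,"dz": 0,"wx": 0,"wy": 0,"wz": 0,"jaw": 0.8},
  {"dx": 0,"dy": 0,"dz": 0,"wx": 0,"wy": 0,"wz": 0,"jaw": 0.8},
])

```text
time: 9.75
tool_pos: [0.5845, -0.2444, 0.046]
tcp_rot: [1.981, 1.247, -1.145]
wrist_force: [-0.8, 0.8, 0.7]
width: 0.8
```

Run:
```python
from tgt import *
from workcell import bot,cams
s=bot.read_state();report(s)
c=cams.read_camera("side");cv2.imwrite("pics/s7.png",cv2.resize(c["color"][240:420,330:520,::-1],None,fx=3,fy=3,interpolation=cv2.INTER_CUBIC))
```

```text
t 9.75 heel [ 0.58244835 -0.24669217  0.00337985] pitch 89.9 F [-0.8  0.8  0.7] w 0.8 q [ 0.    0.71  1.69 -0.9   1.46  0.91]
```

View pics/s7.png

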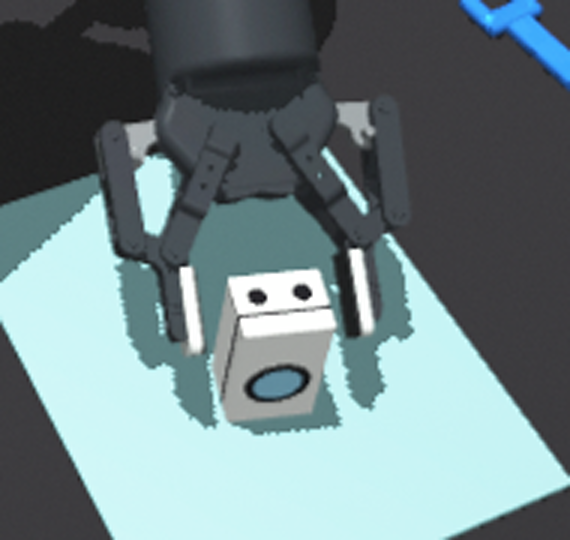

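The cell stands free between the open fingers, window at crop (275,383). I'll retreat along the tool axis.

>>> apply_moves([
  {"dx": 0,"dy": 0,"dz": -0.5,"wx": 0,"wy": 0,"wz": 0,"jaw": 0.8},
  {"dx": 0,"dy": 0,"dz": -0.9,"wx": 0,"wy": 0,"wz": 0,"jaw": 0.8},
  {"dx": 0,"dy": 0,"dz": -0.9,"wx": 0,"wy": 0,"wz": 0,"jaw": 0.8},
  {"dx": -0.8,"dy": 0,"dz": -0.5,"wx": 0,"wy": 0,"wz": 0,"jaw": 0.8},
  {"dx": -0.8,"dy": 0,"dz": -0.5,"wx": 0,"wy": 0,"wz": 0,"jaw": 0.8},
])

```text
time: 10.3
tool_pos: [0.6123, -0.1872, 0.1382]
tcp_rot: [1.979, 1.248, -1.144]
wrist_force: [0.6, 0.8, -0.0]
width: 0.795
```

```bash
cat > regrasp.py <<'E'
from tgt import *
X2=np.array([.434,.901,0]);X2/=np.linalg.norm(X2)
HEEL=np.array([.5829,-.2468,.004])
def tool2(th,heel=HEEL,tilt0=65,tl=np.array([-.008,0,.021]),x=X2):
    o,Rc=cellpose(th,heel,x)
    o90,R90=cellpose(90,heel,x); rl=R90.inv()*Rtool(tilt0,x)
    return o+Rc.apply(tl),Rc*rl
E
python3 - <<'E'
from regrasp import *
from workcell import bot,cams
c=cams.read_camera("side");cv2.imwrite("pics/s8.png",cv2.resize(c["color"][220:420,330:530,::-1],None,fx=3,fy=3,interpolation=cv2.INTER_CUBIC)); np.savez("side8.npz",**c)
c=cams.read_camera("top");cv2.imwrite("pics/t8.png",cv2.resize(c["color"][150:350,330:530,::-1],None,fx=3,fy=3,interpolation=cv2.INTER_CUBIC)); np.savez("top8.npz",**c)
s=bot.read_state();p,r=pose(s);print(s["time"],p,s["q"].round(2))
E
```

```text
10.4 [ 0.61486399 -0.18775726  0.14275763] [ 0.08  0.63  1.6  -0.85  1.6   0.82]
```

View pics/s8.png

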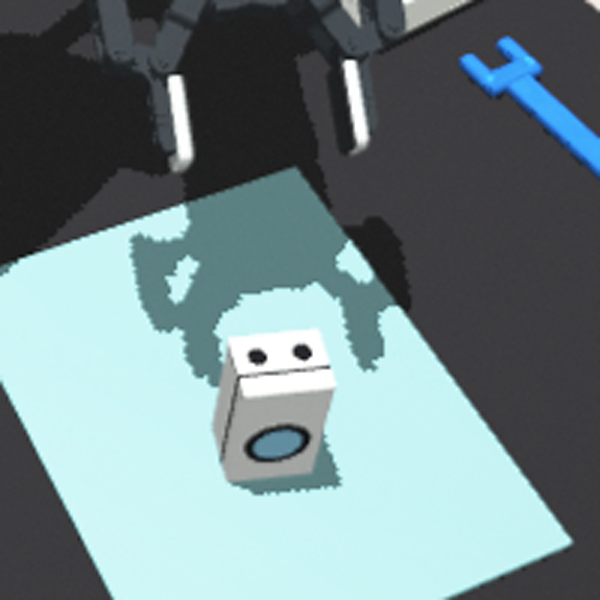

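View pics/t8.png

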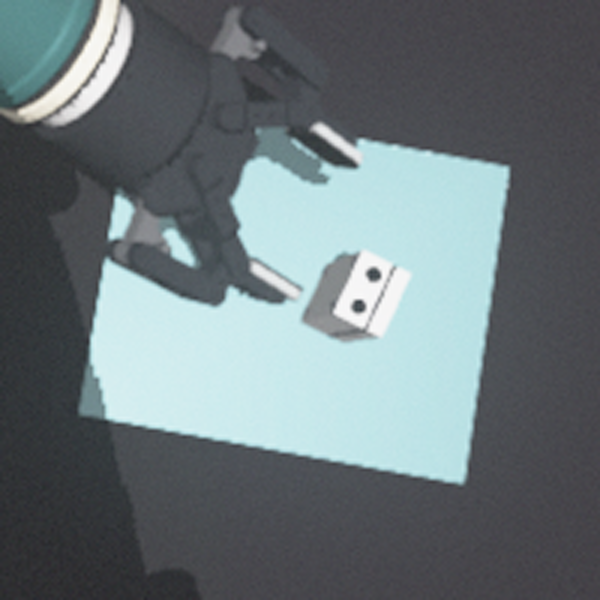

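The cell stands on its heel on the mat. In the top crop its port face is at (370,293), with the back to the left and the window to the right. I'll measure it.

Run:
```python
from regrasp import *
from workcell import bot
c=load("top8.npz");im=c["color"];hsv=cv2.cvtColor(im,cv2.COLOR_RGB2HSV)
m=((hsv[...,1]<20)&(hsv[...,2]>200)).astype(np.uint8);m[:, :438]=0;m[:,470:]=0;m[:230]=0;m[265:]=0
m=cv2.morphologyEx(m,cv2.MORPH_CLOSE,np.ones((5,5)))
cs,_=cv2.findContours(m,cv2.RETR_EXTERNAL,cv2.CHAIN_APPROX_NONE);ct=max(cs,key=cv2.contourArea)[:,0]
q=ray(c,ct,.074);rr=rect(q);b=cv2.boxPoints(rr)
print(rr);print(b)
cen=np.array(rr[0])/1000
exp=HEEL[:2]+X2[:2]*.015
print("centre meas",cen,"expected",exp,"in x2,y",(cen-exp)@X2[:2],(cen-exp)@np.array([X2[1],-X2[0]]), "x2 az",np.degrees(np.arctan2(X2[1],X2[0])))
s=bot.read_state();p,r=pose(s)
t,rt=tool2(90);print("grasp",t); 
a=t-rt.apply([0,0,1])*.10+Z*.06
up=np.array([HEEL[0],HEEL[1],.22])+X2*.015
rm=Rtool(0,X2)
print("leg1");plan(p,r,up,rm)
print("leg2");plan(up,rm,a,rt)
print(up,a)
```

```text
((591.2335205078125, -232.5426025390625), (30.8395938873291, 41.0493049621582), 64.02483367919922)
[[ 566.02856 -237.41533]
 [ 602.9313  -255.39418]
 [ 616.4385  -227.66988]
 [ 579.53577 -209.69102]]
centre meas [ 0.59123352 -0.2325426 ] expected [ 0.58940949 -0.23328606] in x2,y 0.0014613708457995073 0.0013206878095681103 x2 az 64.28048704487838
grasp [ 0.59201328 -0.22788049  0.047     ]
leg1
1 d [-0.282 -0.008  0.019] w [ 0.005  0.906 -0.002]
2 d [-0.282 -0.009 -0.008] w [ 0.005  0.906 -0.002]
3 d [-0.28  -0.009 -0.035] w [ 0.005  0.906 -0.002]
4 d [-0.276 -0.009 -0.061] w [ 0.005  0.906 -0.002]
5 d [-0.269 -0.009 -0.087] w [ 0.005  0.906 -0.002]
6 d [-0.259 -0.009 -0.112] w [ 0.005  0.906 -0.002]
7 d [-0.247 -0.009 -0.136] w [ 0.005  0.906 -0.002]
8 d [-0.233 -0.009 -0.159] w [ 0.005  0.906 -0.002]
9 d [-0.217 -0.009 -0.18 ] w [ 0.005  0.906 -0.002]
10 d [-0.199 -0.009 -0.2  ] w [ 0.005  0.906 -0.002]
11 d [-0.179 -0.009 -0.218] w [ 0.005  0.906 -0.002]
leg2
1 d [-0.235 -0.     0.196] w [0.    0.903 0.   ]
2 d [-0.253 -0.     0.173] w [0.    0.903 0.   ]
3 d [-0.268 -0.     0.149] w [0.    0.903 0.   ]
4 d [-0.281  0.     0.123] w [0.    0.903 0.   ]
5 d [-0.291 -0.     0.096] w [0.    0.903 0.   ]
6 d [-0.299 -0.     0.068] w [0.    0.903 0.   ]
7 d [-0.304 -0.     0.039] w [0.    0.903 0.   ]
8 d [-0.306  0.     0.011] w [0.    0.903 0.   ]
9 d [-0.306  0.    -0.018] w [0.    0.903 0.   ]
10 d [-0.303  0.    -0.047] w [0.    0.903 0.   ]
11 d [-0.297  0.    -0.076] w [0.    0.903 0.   ]
12 d [-0.288  0.    -0.103] w [0.    0.903 0.   ]
[ 0.58940949 -0.23328606  0.22      ] [ 0.55268261 -0.30953241  0.14926183]
```

```bash
sed -i 's/HEEL=.*/HEEL=np.array([.5839,-.2465,.004])/' regrasp.py
```

>>> apply_moves([
  {"dx": -0.5,"dy": 0,"dz": 0,"wx": 0,"wy": 0.9,"wz": 0,"jaw": 0.8},
  {"dx": -0.5,"dy": 0,"dz": -0.05,"wx": 0,"wy": 0.9,"wz": 0,"jaw": 0.8},
  {"dx": -0.3,"dy": 0,"dz": -0.05,"wx": 0,"wy": 0.9,"wz": 0,"jaw": 0.8},
  {"dx": -0.25,"dy": 0,"dz": -0.06,"wx": 0,"wy": 0.9,"wz": 0,"jaw": 0.8},
  {"dx": -0.25,"dy": 0,"dz": -0.09,"wx": 0,"wy": 0.9,"wz": 0,"jaw": 0.8},
])

```text
time: 10.9
tool_pos: [0.5998, -0.2135, 0.1852]
tcp_rot: [2.334, 1.469, -0.686]
wrist_force: [0.3, 0.3, -0.5]
width: 0.8
```

>>> apply_moves([
  {"dx": -0.25,"dy": 0,"dz": -0.11,"wx": 0,"wy": 0.9,"wz": 0,"jaw": 0.8},
  {"dx": -0.25,"dy": 0,"dz": -0.14,"wx": 0,"wy": 0.9,"wz": 0,"jaw": 0.8},
  {"dx": -0.25,"dy": 0,"dz": -0.1,"wx": 0,"wy": 0.9,"wz": 0,"jaw": 0.8},
  {"dx": -0.2,"dy": 0,"dz": -0.1,"wx": 0,"wy": 0.9,"wz": 0,"jaw": 0.8},
  {"dx": -0.2,"dy": 0,"dz": -0.1,"wx": 0,"wy": 0.9,"wz": 0,"jaw": 0.8},
])

```text
time: 11.4
tool_pos: [0.589, -0.2365, 0.2139]
tcp_rot: [2.613, 1.643, -0.131]
wrist_force: [-0.7, -0.4, -0.3]
width: 0.802
```

Run:
```python
from regrasp import *
from workcell import bot
s=bot.read_state();p,r=pose(s);print(s["time"],p,s["q"].round(2))
t,rt=tool2(90); a=t-rt.apply([0,0,1])*.10+Z*.04
plan(p,r,a,rt,n=13)
```

```text
11.4 [ 0.58899249 -0.23651667  0.2139389 ] [-0.37  0.21  1.71 -0.11  1.24  0.12]
1 d [-0.185 -0.001  0.237] w [-0.001  0.907  0.   ]
2 d [-0.206 -0.001  0.218] w [-0.001  0.907  0.   ]
3 d [-0.226 -0.001  0.198] w [-0.001  0.907  0.   ]
4 d [-0.244 -0.001  0.175] w [-0.001  0.907  0.   ]
5 d [-0.259 -0.001  0.151] w [-0.001  0.907  0.   ]
6 d [-0.272 -0.001  0.126] w [-0.001  0.907  0.   ]
7 d [-0.283 -0.001  0.1  ] w [-0.001  0.907  0.   ]
8 d [-0.291 -0.001  0.072] w [-0.001  0.907  0.   ]
9 d [-0.297 -0.001  0.045] w [-0.001  0.907  0.   ]
10 d [-0.3   -0.001  0.016] w [-0.001  0.907  0.   ]
11 d [-0.3   -0.001 -0.012] w [-0.001  0.907  0.   ]
12 d [-0.297 -0.001 -0.041] w [-0.001  0.907  0.   ]
13 d [-0.292 -0.001 -0.069] w [-0.001  0.907  0.   ]
```

>>> apply_moves([
  {"dx": -0.2,"dy": 0,"dz": 0.2,"wx": 0,"wy": 0.9,"wz": 0,"jaw": 0.8},
  {"dx": -0.22,"dy": 0,"dz": 0.2,"wx": 0,"wy": 0.9,"wz": 0,"jaw": 0.8},
  {"dx": -0.23,"dy": 0,"dz": 0.2,"wx": 0,"wy": 0.9,"wz": 0,"jaw": 0.8},
  {"dx": -0.25,"dy": 0,"dz": 0.17,"wx": 0,"wy": 0.9,"wz": 0,"jaw": 0.8},
  {"dx": -0.26,"dy": 0,"dz": 0.15,"wx": 0,"wy": 0.9,"wz": 0,"jaw": 0.8},
])

```text
time: 11.9
tool_pos: [0.5748, -0.2661, 0.1828]
tcp_rot: [-2.462, -1.547, -0.462]
wrist_force: [-0.7, 0.3, -0.6]
width: 0.801
```

>>> apply_moves([
  {"dx": -0.27,"dy": 0,"dz": 0.12,"wx": 0,"wy": 0.9,"wz": 0,"jaw": 0.8},
  {"dx": -0.28,"dy": 0,"dz": 0.1,"wx": 0,"wy": 0.9,"wz": 0,"jaw": 0.8},
  {"dx": -0.29,"dy": 0,"dz": 0.07,"wx": 0,"wy": 0.9,"wz": 0,"jaw": 0.8},
  {"dx": -0.3,"dy": 0,"dz": 0.04,"wx": 0,"wy": 0.9,"wz": 0,"jaw": 0.8},
  {"dx": -0.3,"dy": 0,"dz": 0,"wx": 0,"wy": 0.9,"wz": 0,"jaw": 0.8},
])

```text
time: 12.4
tool_pos: [0.5608, -0.2951, 0.1509]
tcp_rot: [-2.14, -1.344, -0.958]
wrist_force: [-0.2, 0.3, -0.8]
width: 0.797
```

Run:
```python
from regrasp import *
from workcell import bot
s=bot.read_state();p,r=pose(s);print(s["time"],p,s["q"].round(2))
t,rt=tool2(90); a=t-rt.apply([0,0,1])*.10+Z*.01
plan(p,r,a,rt,n=5)
```

```text
12.4 [ 0.56079992 -0.29506052  0.15093093] [-0.9   0.47  1.72  0.74  1.46 -0.74]
1 d [-0.327 -0.001  0.15 ] w [-0.001  0.558 -0.002]
2 d [-0.336 -0.001  0.131] w [-0.001  0.558 -0.002]
3 d [-0.343 -0.002  0.111] w [-0.001  0.558 -0.002]
4 d [-0.349 -0.002  0.091] w [-0.001  0.558 -0.002]
5 d [-0.353 -0.002  0.071] w [-0.001  0.558 -0.002]
```

>>> apply_moves([
  {"dx": -0.33,"dy": 0,"dz": 0.15,"wx": 0,"wy": 0.56,"wz": 0,"jaw": 0.8},
  {"dx": -0.34,"dy": 0,"dz": 0.13,"wx": 0,"wy": 0.56,"wz": 0,"jaw": 0.8},
  {"dx": -0.34,"dy": 0,"dz": 0.11,"wx": 0,"wy": 0.56,"wz": 0,"jaw": 0.8},
  {"dx": -0.35,"dy": 0,"dz": 0.09,"wx": 0,"wy": 0.56,"wz": 0,"jaw": 0.8},
  {"dx": -0.35,"dy": 0,"dz": 0.07,"wx": 0,"wy": 0.56,"wz": 0,"jaw": 0.8},
])

```text
time: 12.9
tool_pos: [0.5537, -0.3093, 0.0986]
tcp_rot: [-1.909, -1.198, -1.214]
wrist_force: [-0.3, -0.2, -0.1]
width: 0.803
```

>>> apply_moves([
  {"dx": 0,"dy": 0,"dz": 0,"wx": 0,"wy": 0,"wz": 0,"jaw": 0.8},
])

```text
time: 13.0
tool_pos: [0.552, -0.3084, 0.0953]
tcp_rot: [-1.91, -1.192, -1.21]
wrist_force: [0.2, 0.6, -2.5]
width: 0.803
```

Run:
```python
from regrasp import *
from workcell import bot,cams
c=cams.read_camera("side");cv2.imwrite("pics/s9.png",c["color"][:,:,::-1])
c=cams.read_camera("top");cv2.imwrite("pics/t9.png",cv2.resize(c["color"][150:350,330:530,::-1],None,fx=3,fy=3,interpolation=cv2.INTER_CUBIC))
s=bot.read_state();p,r=pose(s);print(s["time"],p,s["q"].round(2))
t,rt=tool2(90); plan(p,r,t,rt,n=5); print((r.inv()*rt).as_rotvec(True), rt.inv().apply(t-p))
```

```text
13.1 [ 0.55347982 -0.30893761  0.09855843] [-0.99  0.69  1.67  0.89  1.6  -0.92]
1 d [-0.055  0.003  0.692] w [-0.003  0.005 -0.006]
2 d [-0.055  0.003  0.692] w [-0.003  0.005 -0.006]
3 d [-0.056  0.003  0.692] w [-0.003  0.005 -0.006]
4 d [-0.056  0.003  0.692] w [-0.003  0.005 -0.006]
5 d [-0.056  0.002  0.692] w [-0.003  0.005 -0.006]
[-0.09746625  0.14301638 -0.1881189 ] [-0.00850064  0.00031063  0.10376796]
```

View pics/s9.png

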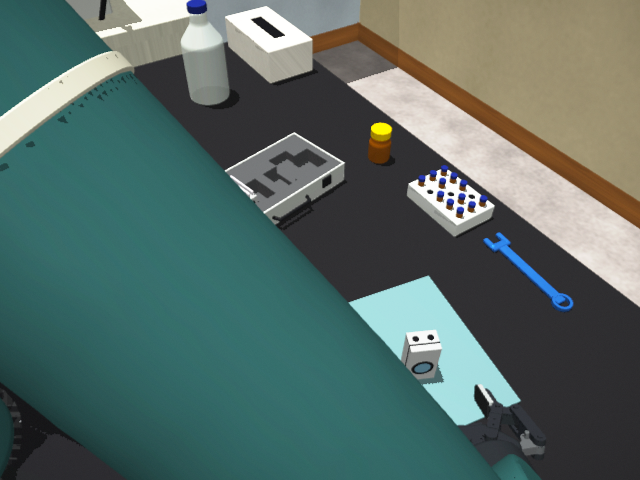

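View pics/t9.png

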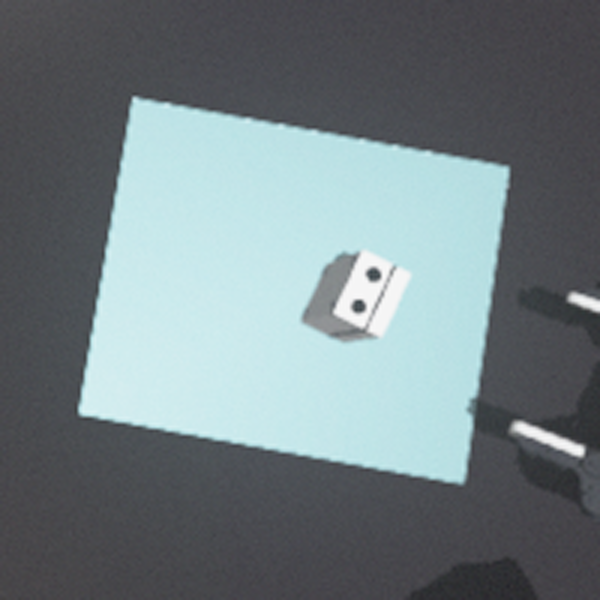

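The cell is untouched on the mat, port face at crop (370,293). The open fingers come from the window side at (570,300) and (515,430), one on each side of its line. I'll move in along the tool axis.

>>> apply_moves([
  {"dx": -0.06,"dy": 0,"dz": 0.69,"wx": 0,"wy": 0,"wz": 0,"jaw": 0.8},
  {"dx": -0.06,"dy": 0,"dz": 0.69,"wx": 0,"wy": 0,"wz": 0,"jaw": 0.8},
  {"dx": -0.06,"dy": 0,"dz": 0.6,"wx": 0,"wy": 0,"wz": 0,"jaw": 0.8},
  {"dx": -0.05,"dy": 0,"dz": 0.4,"wx": 0,"wy": 0,"wz": 0,"jaw": 0.8},
  {"dx": 0,"dy": 0,"dz": 0,"wx": 0,"wy": 0,"wz": 0,"jaw": 0.8},
])

```text
time: 13.6
tool_pos: [0.5801, -0.2504, 0.0614]
tcp_rot: [-1.908, -1.199, -1.209]
wrist_force: [-0.2, -0.3, -0.0]
width: 0.801
```

Run:
```python
from regrasp import *
from workcell import bot,cams
c=cams.read_camera("top");cv2.imwrite("pics/t10.png",cv2.resize(c["color"][150:350,330:530,::-1],None,fx=3,fy=3,interpolation=cv2.INTER_CUBIC))
s=bot.read_state();p,r=pose(s);print(s["time"],p,s["wrist_force"])
t,rt=tool2(90); plan(p,r,t,rt,n=2)
```

```text
13.65 [ 0.58016988 -0.25175951  0.06203847] [0.81320331 0.23653334 0.95656817]
1 d [-0.033  0.02   0.519] w [-0.016  0.01  -0.012]
2 d [-0.034  0.019  0.519] w [-0.016  0.01  -0.012]
```

View pics/t10.png

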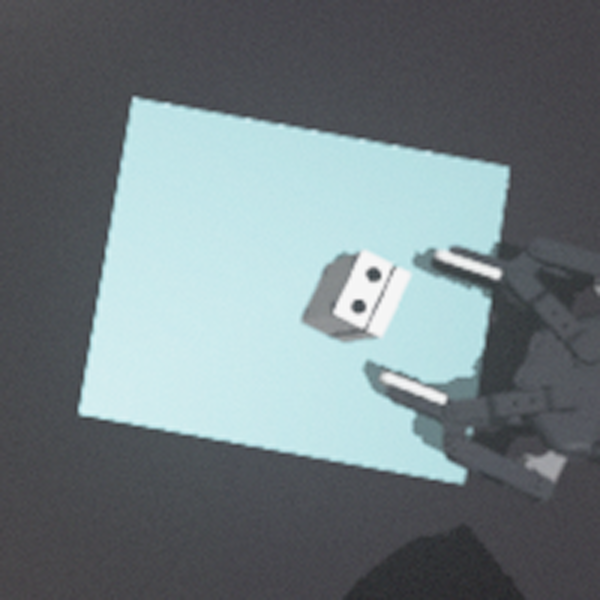

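>>> apply_moves([
  {"dx": -0.03,"dy": 0.02,"dz": 0.52,"wx": 0,"wy": 0,"wz": 0,"jaw": 0.8},
  {"dx": -0.03,"dy": 0.02,"dz": 0.5,"wx": 0,"wy": 0,"wz": 0,"jaw": 0.8},
  {"dx": 0,"dy": 0,"dz": 0,"wx": 0,"wy": 0,"wz": 0,"jaw": 0.8},
])

```text
time: 13.95
tool_pos: [0.5927, -0.2276, 0.0466]
tcp_rot: [-1.91, -1.198, -1.21]
wrist_force: [0.0, -0.7, 0.8]
width: 0.803
```

Run:
```python
from regrasp import *
from workcell import bot,cams
c=cams.read_camera("top");cv2.imwrite("pics/t11.png",cv2.resize(c["color"][150:350,330:530,::-1],None,fx=3,fy=3,interpolation=cv2.INTER_CUBIC))
s=bot.read_state();p,r=pose(s);print(s["time"],p,s["wrist_force"])
t,rt=tool2(90); plan(p,r,t,rt,n=1)
```

```text
14.0 [ 0.59266403 -0.22848468  0.04714016] [ 0.12158792  0.38443206 -0.52561767]
1 d [ 0.009 -0.003  0.031] w [-0.027  0.02  -0.029]
```

View pics/t11.png

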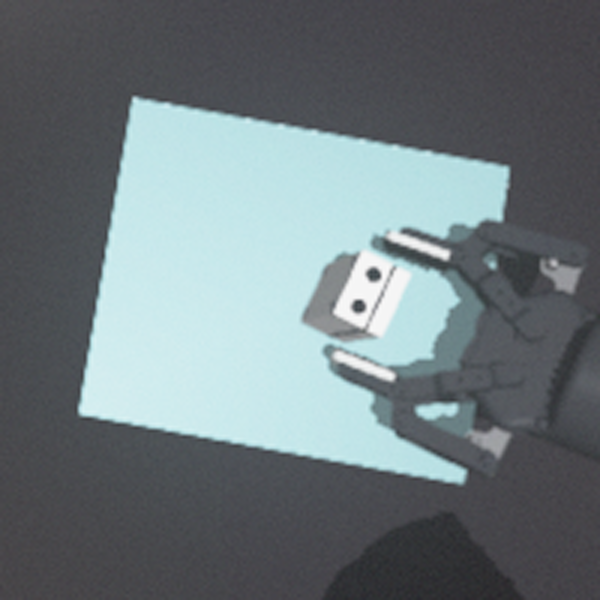

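The cell sits centred between the pads. I'll close on it.

>>> apply_moves([
  {"dx": 0,"dy": 0,"dz": 0,"wx": 0,"wy": 0,"wz": 0,"jaw": 0.6},
  {"dx": 0,"dy": 0,"dz": 0,"wx": 0,"wy": 0,"wz": 0,"jaw": 0.52},
  {"dx": 0,"dy": 0,"dz": 0,"wx": 0,"wy": 0,"wz": 0,"jaw": 0.45},
  {"dx": 0,"dy": 0,"dz": 0,"wx": 0,"wy": 0,"wz": 0,"jaw": 0.3},
  {"dx": 0,"dy": 0,"dz": 0,"wx": 0,"wy": 0,"wz": 0,"jaw": 0.3},
], newtons=50)

```text
time: 14.5
tool_pos: [0.593, -0.2305, 0.0483]
tcp_rot: [-1.912, -1.199, -1.213]
wrist_force: [-0.5, -1.5, 2.5]
width: 0.459
```

Run:
```python
from regrasp import *
from workcell import bot,cams
c=cams.read_camera("top");cv2.imwrite("pics/t12.png",cv2.resize(c["color"][150:350,330:530,::-1],None,fx=3,fy=3,interpolation=cv2.INTER_CUBIC))
s=bot.read_state();p,r=pose(s);print(s["time"],p,s["wrist_force"],s["width"])
# grasp relation: cell assumed at th=90, HEEL
o,Rc=cellpose(90,HEEL,X2)
tl=Rc.inv().apply(p-o);tl[1]=0;rl=Rc.inv()*r
pickle.dump((tl,rl.as_rotvec()),open("grasp.pkl","wb"));print(tl)
# lift 40 mm, then rotate to 180, then over target
heelT=np.array([.585,-.24,.034+.03])
ps=[(p,r)]
n=16
for k in range(1,n+1):
    f=k/n; th=90+90*f
    h0=HEEL+Z*.0; hz=HEEL+(heelT-HEEL)*f; hz[2]=.004+ min(1,k/4)*.05+ .012*f
    o,Rc=cellpose(th,hz,X2); ps.append((o+Rc.apply(tl),Rc*rl))
rows(ps); print([q[0].round(3) for q in ps][::4])
```

```text
14.55 [ 0.59298726 -0.23047504  0.0483043 ] [-1.65137902 -1.54714085  1.65770497] 0.4601611121843958
[-0.0093043   0.          0.01838091]
1 d [ 0.4  -0.05 -0.02] w [-0.   -0.94  0.  ]
2 d [ 0.39 -0.   -0.06] w [-0.   -0.94  0.  ]
3 d [ 0.36 -0.   -0.09] w [-0.   -0.94  0.  ]
4 d [ 0.34 -0.   -0.13] w [-0.   -0.94  0.  ]
5 d [ 0.03 -0.    0.15] w [-0.   -0.94  0.  ]
6 d [ 0.03 -0.    0.14] w [-0.   -0.94  0.  ]
7 d [ 0.02 -0.    0.14] w [-0.   -0.94  0.  ]
8 d [ 0.02 -0.    0.14] w [-0.   -0.94  0.  ]
9 d [ 0.02 -0.    0.14] w [-0.   -0.94  0.  ]
10 d [ 0.02 -0.    0.14] w [-0.   -0.94  0.  ]
11 d [ 0.02 -0.    0.13] w [-0.   -0.94  0.  ]
12 d [ 0.01 -0.    0.13] w [-0.   -0.94  0.  ]
13 d [ 0.01 -0.    0.13] w [-0.   -0.94  0.  ]
14 d [ 0.01 -0.    0.13] w [-0.   -0.94  0.  ]
15 d [ 0.01 -0.    0.13] w [-0.   -0.94  0.  ]
16 d [ 0.   -0.    0.13] w [-0.   -0.94  0.  ]
[array([ 0.593, -0.23 ,  0.048]), array([ 0.599, -0.214,  0.091]), array([ 0.604, -0.203,  0.078]), array([ 0.606, -0.198,  0.063]), array([ 0.604, -0.2  ,  0.048])]
```

View pics/t12.png

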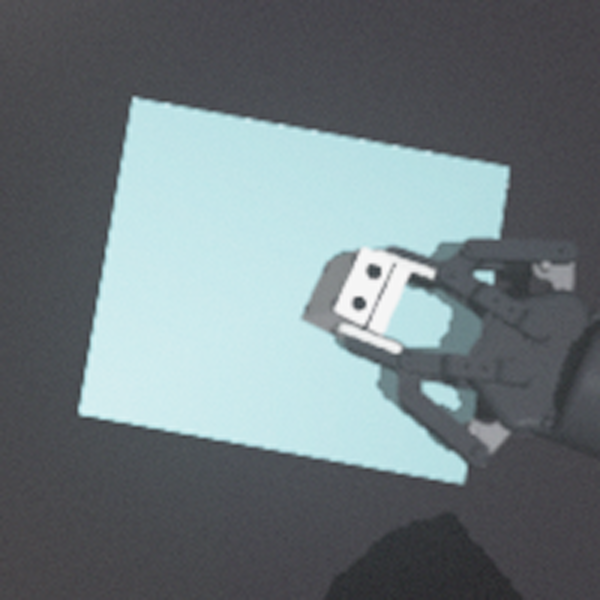

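>>> apply_moves([
  {"dx": 0.3,"dy": 0,"dz": -0.14,"wx": 0,"wy": 0,"wz": 0,"jaw": 0.3},
  {"dx": 0.6,"dy": 0,"dz": -0.28,"wx": 0,"wy": 0,"wz": 0,"jaw": 0.3},
  {"dx": 0.6,"dy": 0,"dz": -0.28,"wx": 0,"wy": 0,"wz": 0,"jaw": 0.3},
  {"dx": 0.3,"dy": 0,"dz": -0.14,"wx": 0,"wy": 0,"wz": 0,"jaw": 0.3},
])

```text
time: 14.95
tool_pos: [0.5938, -0.2304, 0.1099]
tcp_rot: [-1.912, -1.202, -1.214]
wrist_force: [-0.0, 0.5, -1.4]
width: 0.459
```

Run:
```python
from regrasp import *
from workcell import bot,cams
s=bot.read_state();p,r=pose(s);report(s)
p1,r1=tooltarget(180,np.array([.585,-.24,.064]),X2)
plan(p,r,p1,r1,n=16);print(p1)
```

```text
t 14.95 heel [ 0.58589864 -0.24702458  0.06561448] pitch 90.0 F [-0.   0.5 -1.4] w 0.459 q [-0.88  0.62  1.76  0.97  1.52 -0.89]
1 d [-0.093 -0.008  0.117] w [-0.    -0.937  0.001]
2 d [-0.081 -0.008  0.126] w [-0.    -0.937  0.001]
3 d [-0.068 -0.008  0.133] w [-0.    -0.937  0.001]
4 d [-0.055 -0.008  0.139] w [-0.    -0.937  0.001]
5 d [-0.041 -0.008  0.144] w [-0.    -0.937  0.001]
6 d [-0.027 -0.008  0.147] w [-0.    -0.937  0.001]
7 d [-0.012 -0.008  0.149] w [-0.    -0.937  0.001]
8 d [ 0.002 -0.008  0.149] w [-0.    -0.937  0.001]
9 d [ 0.017 -0.008  0.148] w [-0.    -0.937  0.001]
10 d [ 0.031 -0.008  0.146] w [-0.    -0.937  0.001]
11 d [ 0.046 -0.008  0.142] w [-0.    -0.937  0.001]
12 d [ 0.059 -0.008  0.137] w [-0.    -0.937  0.001]
13 d [ 0.072 -0.008  0.131] w [-0.    -0.937  0.001]
14 d [ 0.085 -0.008  0.123] w [-0.    -0.937  0.001]
15 d [ 0.097 -0.008  0.114] w [-0.    -0.937  0.001]
16 d [ 0.107 -0.008  0.104] w [-0.    -0.937  0.001]
[ 0.60422656 -0.20008496  0.04561909]
```

>>> apply_moves([
  {"dx": -0.09,"dy": -0.01,"dz": 0.12,"wx": 0,"wy": -0.94,"wz": 0,"jaw": 0.3},
  {"dx": -0.08,"dy": -0.01,"dz": 0.13,"wx": 0,"wy": -0.94,"wz": 0,"jaw": 0.3},
  {"dx": -0.07,"dy": -0.01,"dz": 0.13,"wx": 0,"wy": -0.94,"wz": 0,"jaw": 0.3},
  {"dx": -0.06,"dy": -0.01,"dz": 0.14,"wx": 0,"wy": -0.94,"wz": 0,"jaw": 0.3},
  {"dx": -0.04,"dy": -0.01,"dz": 0.14,"wx": 0,"wy": -0.94,"wz": 0,"jaw": 0.3},
])

```text
time: 15.45
tool_pos: [0.596, -0.2205, 0.0882]
tcp_rot: [-2.291, -1.438, -0.753]
wrist_force: [0.4, -0.7, -1.9]
width: 0.457
```

>>> apply_moves([
  {"dx": -0.03,"dy": -0.01,"dz": 0.15,"wx": 0,"wy": -0.94,"wz": 0,"jaw": 0.3},
  {"dx": -0.01,"dy": -0.01,"dz": 0.15,"wx": 0,"wy": -0.94,"wz": 0,"jaw": 0.3},
  {"dx": 0,"dy": -0.01,"dz": 0.15,"wx": 0,"wy": -0.94,"wz": 0,"jaw": 0.3},
  {"dx": 0.02,"dy": -0.01,"dz": 0.15,"wx": 0,"wy": -0.94,"wz": 0,"jaw": 0.3},
  {"dx": 0.03,"dy": -0.01,"dz": 0.15,"wx": 0,"wy": -0.94,"wz": 0,"jaw": 0.3},
])

```text
time: 15.95
tool_pos: [0.599, -0.2103, 0.0681]
tcp_rot: [-2.591, -1.626, -0.186]
wrist_force: [-0.6, 0.7, -1.8]
width: 0.458
```

Run:
```python
from regrasp import *
from workcell import bot,cams
s=bot.read_state();p,r=pose(s);report(s)
p1,r1=tooltarget(180,np.array([.585,-.24,.064]),X2)
plan(p,r,p1,r1,n=6);print(p1)
c=cams.read_camera("side");cv2.imwrite("pics/s13.png",c["color"][:,:,::-1])
```

```text
t 15.95 heel [ 0.5786025  -0.25275884  0.05903144] pitch 146.6 F [-0.6  0.7 -1.8] w 0.458 q [-0.46  0.33  1.85  0.17  0.97 -0.11]
1 d [0.045 0.002 0.133] w [-0.002 -0.928  0.002]
2 d [0.058 0.001 0.128] w [-0.002 -0.928  0.002]
3 d [0.07  0.001 0.121] w [-0.002 -0.928  0.002]
4 d [0.081 0.001 0.114] w [-0.002 -0.928  0.002]
5 d [0.092 0.001 0.106] w [-0.002 -0.928  0.002]
6 d [0.102 0.001 0.096] w [-0.002 -0.928  0.002]
[ 0.60422656 -0.20008496  0.04561909]
```

View pics/s13.png

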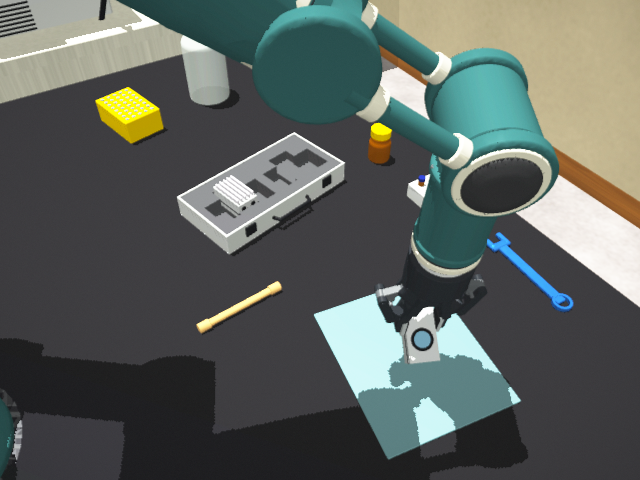

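The cell is held at 147° and swinging window up, with the window at (422,339) and the heel end low at (423,362). I'll finish the turn.

>>> apply_moves([
  {"dx": 0.04,"dy": 0,"dz": 0.1,"wx": 0,"wy": -0.93,"wz": 0,"jaw": 0.3},
  {"dx": 0.06,"dy": 0,"dz": 0.1,"wx": 0,"wy": -0.93,"wz": 0,"jaw": 0.3},
  {"dx": 0.07,"dy": 0,"dz": 0.1,"wx": 0,"wy": -0.93,"wz": 0,"jaw": 0.3},
  {"dx": 0.08,"dy": 0,"dz": 0.1,"wx": 0,"wy": -0.93,"wz": 0,"jaw": 0.3},
  {"dx": 0.09,"dy": 0,"dz": 0.1,"wx": 0,"wy": -0.93,"wz": 0,"jaw": 0.3},
])

```text
time: 16.5
tool_pos: [0.6028, -0.2019, 0.052]
tcp_rot: [2.483, 1.558, -0.43]
wrist_force: [-0.6, 0.8, -2.2]
width: 0.453
```

>>> apply_moves([
  {"dx": 0.1,"dy": 0,"dz": 0.1,"wx": 0,"wy": -0.93,"wz": 0,"jaw": 0.3},
  {"dx": 0,"dy": 0,"dz": 0,"wx": 0,"wy": 0,"wz": 0,"jaw": 0.3},
])

```text
time: 16.7
tool_pos: [0.603, -0.1975, 0.0452]
tcp_rot: [2.423, 1.53, -0.543]
wrist_force: [-1.1, 0.6, -2.0]
width: 0.457
```

Run:
```python
from regrasp import *
from workcell import bot,cams
s=bot.read_state();p,r=pose(s);report(s);print(cellnow(s)[1].as_matrix().round(3))
p1,r1=tooltarget(180,np.array([.585,-.24,.036]),X2)
plan(p,r,p1,r1,n=3);print(p,p1)
c=cams.read_camera("side");cv2.imwrite("pics/s14.png",cv2.resize(c["color"][220:420,330:530,::-1],None,fx=3,fy=3,interpolation=cv2.INTER_CUBIC))
```

```text
t 16.7 heel [ 0.58401679 -0.23759769  0.06349219] pitch 179.8 F [-1.1  0.6 -2. ] w 0.457 q [-0.14  0.46  1.78 -0.47  1.1   0.56]
[[-0.43  -0.903 -0.006]
 [-0.903  0.43   0.006]
 [-0.003  0.008 -1.   ]]
1 d [0.112 0.027 0.286] w [-0.017 -0.009  0.022]
2 d [0.112 0.026 0.286] w [-0.017 -0.009  0.022]
3 d [0.112 0.026 0.286] w [-0.017 -0.009  0.022]
[ 0.60297319 -0.19749758  0.0452339 ] [ 0.60422656 -0.20008496  0.01761909]
```

View pics/s14.png

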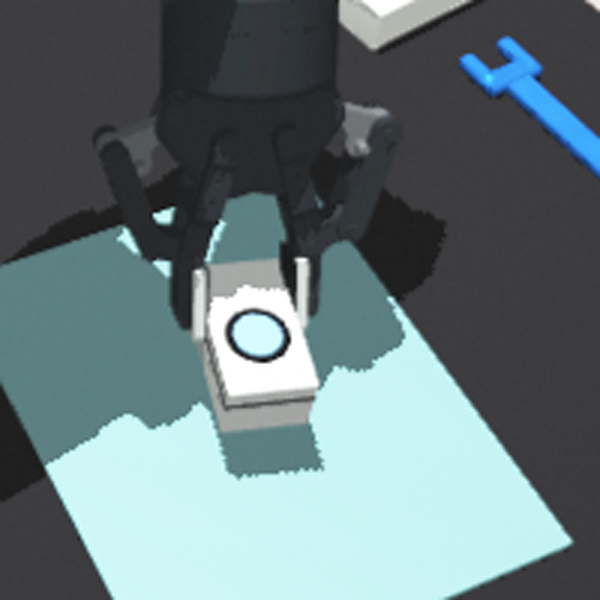

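The window is up at crop (258,335) and the cell is level (179.8°), about 29 mm above the mat. I'll lower it, gently at the end.

>>> apply_moves([
  {"dx": 0.1,"dy": 0.02,"dz": 0.25,"wx": 0,"wy": 0,"wz": 0,"jaw": 0.3},
  {"dx": 0.1,"dy": 0.02,"dz": 0.25,"wx": 0,"wy": 0,"wz": 0,"jaw": 0.3},
  {"dx": 0.1,"dy": 0.02,"dz": 0.22,"wx": 0,"wy": 0,"wz": 0,"jaw": 0.3},
  {"dx": 0,"dy": 0,"dz": 0,"wx": 0,"wy": 0,"wz": 0,"jaw": 0.3},
])

```text
time: 17.15
tool_pos: [0.6034, -0.2028, 0.0227]
tcp_rot: [2.425, 1.523, -0.542]
wrist_force: [-1.3, -0.6, -2.7]
width: 0.453
```

Run:
```python
from regrasp import *
from workcell import bot,cams
s=bot.read_state();p,r=pose(s);report(s);print(cellnow(s)[1].as_matrix().round(3))
```

```text
t 17.15 heel [ 0.58418993 -0.24275061  0.04094741] pitch 179.9 F [-1.3 -0.6 -2.7] w 0.453 q [-0.14  0.49  1.78 -0.48  1.07  0.58]
[[-0.434 -0.901 -0.004]
 [-0.901  0.434  0.004]
 [-0.002  0.005 -1.   ]]
```

Another 7 mm to go, in small steps.

>>> apply_moves([
  {"dx": 0.04,"dy": 0,"dz": 0.09,"wx": 0,"wy": 0,"wz": 0,"jaw": 0.3},
  {"dx": 0.03,"dy": 0,"dz": 0.06,"wx": 0,"wy": 0,"wz": 0,"jaw": 0.3},
  {"dx": 0,"dy": 0,"dz": 0,"wx": 0,"wy": 0,"wz": 0,"jaw": 0.3},
])

```text
time: 17.45
tool_pos: [0.6049, -0.202, 0.019]
tcp_rot: [2.423, 1.523, -0.54]
wrist_force: [-0.6, -0.6, -1.9]
width: 0.455
```

>>> apply_moves([
  {"dx": 0.01,"dy": 0,"dz": 0.03,"wx": 0,"wy": 0,"wz": 0,"jaw": 0.3},
  {"dx": 0.01,"dy": 0,"dz": 0.02,"wx": 0,"wy": 0,"wz": 0,"jaw": 0.3},
  {"dx": 0,"dy": 0,"dz": 0,"wx": 0,"wy": 0,"wz": 0,"jaw": 0.3},
])

```text
time: 17.75
tool_pos: [0.605, -0.202, 0.0176]
tcp_rot: [2.423, 1.523, -0.54]
wrist_force: [-0.9, -0.7, -1.4]
width: 0.454
```

Run:
```python
from regrasp import *
from workcell import bot,cams
s=bot.read_state();p,r=pose(s);report(s)
```

```text
t 17.75 heel [ 0.58582763 -0.24202307  0.03583892] pitch 179.9 F [-0.9 -0.7 -1.4] w 0.454 q [-0.14  0.5   1.78 -0.48  1.06  0.59]
```

>>> apply_moves([
  {"dx": 0.02,"dy": 0,"dz": 0.04,"wx": 0,"wy": 0,"wz": 0,"jaw": 0.3},
  {"dx": 0,"dy": 0,"dz": 0,"wx": 0,"wy": 0,"wz": 0,"jaw": 0.3},
])

```text
time: 17.95
tool_pos: [0.6051, -0.2021, 0.0162]
tcp_rot: [2.422, 1.523, -0.539]
wrist_force: [-0.7, 0.3, -2.7]
width: 0.455
```

>>> apply_moves([
  {"dx": 0.02,"dy": 0,"dz": 0.03,"wx": 0,"wy": 0,"wz": 0,"jaw": 0.3},
  {"dx": 0,"dy": 0,"dz": 0,"wx": 0,"wy": 0,"wz": 0,"jaw": 0.3},
])

```text
time: 18.15
tool_pos: [0.6051, -0.2021, 0.0161]
tcp_rot: [2.423, 1.522, -0.54]
wrist_force: [-1.4, 1.6, 4.0]
width: 0.457
```

Contact: Fz went from -2.7 to +4.0 N at the expected height. I'll release.

>>> apply_moves([
  {"dx": 0,"dy": 0,"dz": 0,"wx": 0,"wy": 0,"wz": 0,"jaw": 0.5},
  {"dx": 0,"dy": 0,"dz": 0,"wx": 0,"wy": 0,"wz": 0,"jaw": 0.6},
  {"dx": 0,"dy": 0,"dz": 0,"wx": 0,"wy": 0,"wz": 0,"jaw": 0.75},
  {"dx": 0,"dy": 0,"dz": 0,"wx": 0,"wy": 0,"wz": 0,"jaw": 0.75},
])

```text
time: 18.55
tool_pos: [0.605, -0.202, 0.015]
tcp_rot: [2.423, 1.523, -0.54]
wrist_force: [0.6, 0.5, 0.2]
width: 0.75
```

>>> apply_moves([
  {"dx": 0,"dy": 0,"dz": -0.3,"wx": 0,"wy": 0,"wz": 0,"jaw": 0.75},
  {"dx": 0,"dy": 0,"dz": -0.8,"wx": 0,"wy": 0,"wz": 0,"jaw": 0.75},
  {"dx": 0,"dy": 0,"dz": -0.9,"wx": 0,"wy": 0,"wz": 0,"jaw": 0.75},
  {"dx": 0,"dy": 0,"dz": -0.9,"wx": 0,"wy": 0,"wz": 0,"jaw": 0.75},
  {"dx": -0.5,"dy": -0.5,"dz": -0.7,"wx": 0,"wy": 0,"wz": 0,"jaw": 0.75},
])

```text
time: 19.05
tool_pos: [0.608, -0.1654, 0.1211]
tcp_rot: [2.421, 1.524, -0.535]
wrist_force: [0.6, -0.0, 0.2]
width: 0.752
```

>>> apply_moves([
  {"dx": 0.8,"dy": -0.3,"dz": -0.5,"wx": 0,"wy": 0,"wz": 0,"jaw": 0.75},
  {"dx": 0,"dy": 0,"dz": 0,"wx": 0,"wy": 0,"wz": 0,"jaw": 0.75},
  {"dx": 0,"dy": 0,"dz": 0,"wx": 0,"wy": 0,"wz": 0,"jaw": 0.75},
])

```text
time: 19.35
tool_pos: [0.6101, -0.1368, 0.1235]
tcp_rot: [2.421, 1.524, -0.538]
wrist_force: [0.4, 0.4, -1.3]
width: 0.75
```

Run:
```python
from regrasp import *
from workcell import bot,cams
s=bot.read_state();print(s["time"],s["tool_pos"],s["wrist_force"].round(1))
c=cams.read_camera("side");cv2.imwrite("pics/s15.png",c["color"][:,:,::-1])
c=cams.read_camera("top");cv2.imwrite("pics/t15.png",c["color"][:,:,::-1])
```

```text
19.35 [ 0.61013711 -0.13683175  0.12353254] [ 0.4  0.4 -1.3]
```

View pics/s15.png

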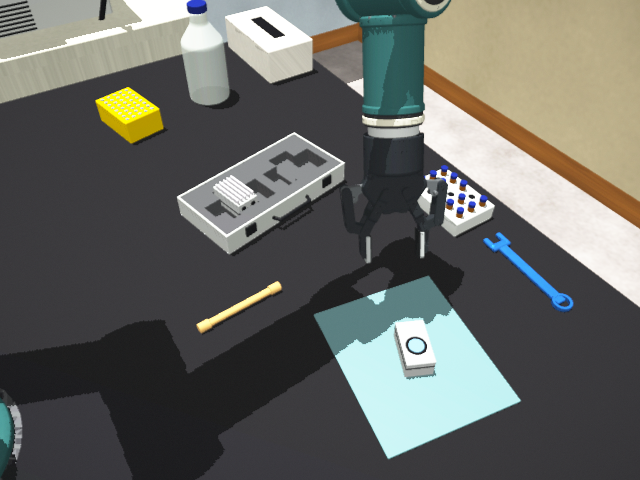

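View pics/t15.png

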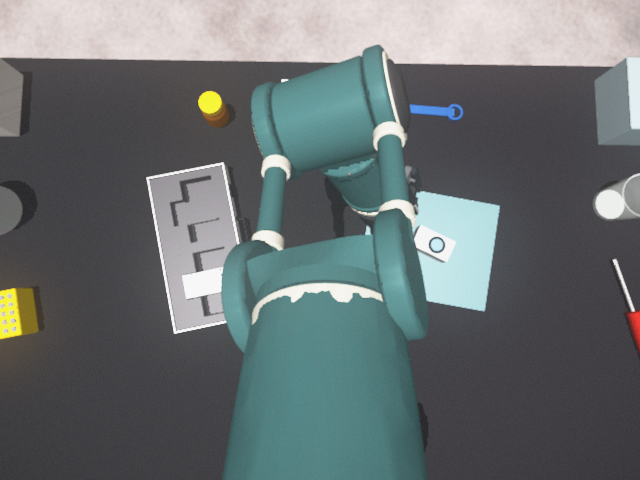

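The flow cell lies flat and window up on the mat, at (416,347) in the side view and (436,245) in the top view. The lamp is still in its cutout at (235,193), and the gripper is clear. I'm handing in.

Run:
```python
from workcell import job
print(job.finish_job())
```

```text
the job is handed in; nothing more can be done
None
```

The flow cell now lies flat, window up, near the middle of the bench mat, and the job was handed in at about 19.5 s of the 58 s allowed.

- **Lift:** I raised the port end to 30° while the heel stayed near the cutout floor, sliding about 7 mm toward the port end. Then I took the cell out.
- **Turn:** I stood it on its heel on the mat, regrasped it from the window side, and lowered it onto its back under grip, so it was never dropped.
- **Last checks:** both cameras show the window up and the gripper clear. The lamp module is still in its cutout and nothing else has moved.
- **Forces:** contact forces on setting down were about 4–6 N. While going down into the foam notches with the jaws fully open, the wrist read about 13 N, probably fingers grazing the notch edges.
- **Position checks:** camera and arm positions disagreed by 1–2 mm, within the stated calibration. I did not measure the final resting pose numerically, only from the pictures and the arm's reading before release.

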